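Stock the cafe de olla jar

ROBOT

A 6-joint arm with a two-finger parallel gripper is mounted at the origin on the work surface. World frame = base frame: x ahead of the robot, y to its left, z up, the work surface at z = 0. Lengths are in mm, angles in rad, forces in N, time in s.
With the tool pointing down it reaches from about 275 to 975 mm from the base axis. Payload 8.4 kg.
Tool frame: the origin (TCP) lies on the centre line of the jaws, within the pads' length; the fingertips stand 14 mm ahead of it and the grasp point (between the pads) lies 5 mm behind it (robot.tip_reach is the x of the fingertips in the tool frame, in mm); x points along the fingers, z is the direction in which the jaws open and shut, and the axes are right-handed (so a half turn about x gives the same grasp; the last joint's range is limited). The gripper opens to 92 mm and grips with 3 to 60 N. Pads are 20 mm wide; open, the fingers measure 128 mm over their backs; the gripper's body (75 mm by 189 mm) begins 69 mm behind the grasp point.
Start: joints at [1.156, 0.353, 1.633, -0, 1.155, -0.002], TCP at [250.734, 572.504, 200.283] pointing down, gripper open.
Joint ranges: [-2.63, 2.63], [-0.92, 2.1], [0.06, 2.66], [-1.3, 4.44], [0, 2.69], [-3.02, 3.02]. Speed limits (rad/s): [2.22, 2.22, 2.79, 3.14, 3.14, 3.14].

INTERFACE

Orientations are given as a unit quaternion [x, y, z, w].
In Python, from cell import sensors, eyes, robot gives the robot as it stands.
- The arm moves only by the tool move_arm, never from a script. Its argument "increments" is a list of rows, each a list of 3 entries, a list of its own where there are three numbers: the turn, a rotation vector about the tool's x, y, z in degrees, then the shift along the tool's x, y, z in m, then the closure, from 0 (fully open) to 1 (shut). A call has 1 to 10 rows; each row is the pose to reach, as a shift and turn from the pose commanded when the call began, along the tool's axes at that moment; what a row does not reach only later rows make up. A row lasts 1/12 s, in which the tool goes at most 41.7 mm and 7.16 degrees, less where a joint would pass 70% of its speed; a pose out of reach is approached as far as the arm can. A call with a gripper value outside its range is refused whole. The fingers move at their own pace and stop on an object; the grip force is fixed at half the most. Time passes only in rows, so rows that repeat a pose let the fingers close. It gives the time, the measured TCP pose, the force and the opening at its end, in the units of the state.
- sensors.read_state(): the state, without advancing time (a new reading comes with each control period).
- eyes.grab_frame(name): name is "side" or "top" or "wrist"; returns a dict with "color" (420x560x3 uint8, red, green, blue), "intrinsics" (3x3 intrinsics, pixels), "R" (3x3) and "t" (3): a world point X has camera coordinates R X + t; the wrist camera has in their place "mount" (4x4, takes a point from camera to tool coordinates, whose origin is the TCP and whose axes are the tool frame's). Camera axes: x right, y down, z forward; pixel columns grow to the right and rows downward; lengths in mm; the calibration is good to about 2 mm. A picture is of the moment at which its call begins: read the wrist's pose just before it. There is no depth.
- robot.finish_job(): hands the job in, once; it reports no verdict.
The state is a dict: "clock": time; "qpos": joint angles; "joint_vel": joint speeds; "joint_torque": joint torques, N m; "tool_pos": TCP position; "tool_rot": TCP orientation; "force": force on the tool from outside, world axes, zero at the start; "moment": the same for the moment, N m; "grip_width": finger opening in mm.
Only numpy, scipy, OpenCV 4.12 (cv2) and the standard library are available. Lean on these libraries where they do the work, as an engineer would, in place of code of your own. Each camera call takes 0.05 s, during which the arm holds its last target.

TASK

Take the bamboo lid off the big narrow-necked jar and lay it on the counter, then feed every piloncillo cone and cinnamon bundle, from the counter and from the clear riser, one at a time through the neck into the jar. When all of them are inside, put the lid back on so that it lies flat and fully down on the neck; leave the jar standing, and the other jars, the mortar and the mug where they are.

Things in the scene. Friction and masses are not known exactly. Their poses are not given: they have to be found in the camera images.
- jar: the big empty storage jar, loose, 1.7 kg, clear glass: square body 150 x 150 mm, 176 mm tall, walls 6 mm, inside 138 x 138 mm, the floor rising to a blunt glass cone 80 mm wide and 22 mm high in the middle (things dropped in topple off it), with a round neck in the middle of its flat top (24 mm tall, 68 mm outside, opening 56 mm). Origin: centre of its underside on the counter; z up, x and y parallel to its sides.
- jar_mouth (a point): centre of the jar's mouth, in the plane of the neck's rim, 200 mm above the counter; axes as the jar's.
- lid_seat (a point): the bamboo lid of the big jar, loose, on the jar at the start: disc 78 mm across and 12 mm thick, under it a plug 46 mm across and 10 mm long that hangs loosely in the neck, on top a round knob 30 mm across and 36 mm tall; 60 to 100 g. This point: centre of the disc's underside, which coincides with the mouth centre when the lid is on. Set down on the counter it stands on its plug with this point 10 mm up. z axis up through the knob.
- lid_knob (a point): centre of the lid's knob, 30 mm above the disc's underside (the knob runs from 18 mm below to 18 mm above this point).
- big1_mid (a point): piloncillo cone (hard brown cane-sugar loaf), a truncated cone standing on its wide end, 66 mm tall, 44 mm across the foot and 31 mm across the flat top. This point: centre of the cone, half-way up (33 mm above the foot); its z axis points from foot to top. Big kind, standing on the counter to the left of the jar. May be absent in a given run.
- big2_mid (a point): piloncillo cone (hard brown cane-sugar loaf), a truncated cone standing on its wide end, 66 mm tall, 44 mm across the foot and 31 mm across the flat top. This point: centre of the cone, half-way up (33 mm above the foot); its z axis points from foot to top. Big kind, standing on the counter to the left of the jar. May be absent in a given run.
- canela1_mid (a point): tied bundle of seven cinnamon quills standing on end on the counter among the big cones, a cylinder 80 mm tall and 33 mm across. This point: centre of the bundle, half-way up (40 mm above its foot); z axis along the bundle, upward. May be absent in a given run.
- canela2_mid (a point): tied bundle of seven cinnamon quills standing on end on the counter among the big cones, a cylinder 80 mm tall and 33 mm across. This point: centre of the bundle, half-way up (40 mm above its foot); z axis along the bundle, upward. May be absent in a given run.
- small1_mid (a point): piloncillo cone (hard brown cane-sugar loaf), a truncated cone standing on its wide end, 60 mm tall, 37 mm across the foot and 26 mm across the flat top. This point: centre of the cone, half-way up (30 mm above the foot); its z axis points from foot to top. Small kind, standing on the lower step of the clear riser. May be absent in a given run.
- small2_mid (a point): piloncillo cone (hard brown cane-sugar loaf), a truncated cone standing on its wide end, 60 mm tall, 37 mm across the foot and 26 mm across the flat top. This point: centre of the cone, half-way up (30 mm above the foot); its z axis points from foot to top. Small kind, standing on the upper step of the clear riser. May be absent in a given run.
- small3_mid (a point): piloncillo cone (hard brown cane-sugar loaf), a truncated cone standing on its wide end, 60 mm tall, 37 mm across the foot and 26 mm across the flat top. This point: centre of the cone, half-way up (30 mm above the foot); its z axis points from foot to top. Small kind, standing on the lower step of the clear riser. May be absent in a given run.
- small4_mid (a point): piloncillo cone (hard brown cane-sugar loaf), a truncated cone standing on its wide end, 60 mm tall, 37 mm across the foot and 26 mm across the flat top. This point: centre of the cone, half-way up (30 mm above the foot); its z axis points from foot to top. Small kind, standing on the upper step of the clear riser. May be absent in a given run.
- riser: clear acrylic two-step riser, fixed, to the right of the jar, 200 x 240 mm. Origin: centre of its footprint on the counter. Lower step 35 mm high for its x from -100 to 0 mm, upper step 75 mm high for x from 0 to 100 mm; y runs along the steps (-120 to 120 mm).
- beans: bystander, not part of the job: leave it where it is, upright. Square glass jar with bamboo lid, 85 x 85 mm, 126 mm tall. Origin: centre of its underside.
- rice: bystander, not part of the job: leave it where it is, upright. Square glass jar with bamboo lid, 85 x 85 mm, 126 mm tall. Origin: centre of its underside.
- corn: bystander, not part of the job: leave it where it is, upright. Low square glass jar with bamboo lid, 85 x 85 mm, 91 mm tall. Origin: centre of its underside.
- mortar: bystander, not part of the job: leave it where it is, upright. Red ceramic mortar, 120 mm across the rim, 75 mm tall. Origin: centre of its underside.
- jarrito: bystander, not part of the job: leave it where it is, upright. Clay mug, 80 mm across, 80 mm tall, handle to its +y. Origin: centre of its underside.

How it is judged:
By the outcome, as a careful person would: the job done as asked, in the order asked, and still so for the second after the job is handed in, with the robot touching nothing.
Of big1, big2, canela1, canela2, small1, small2, small3, small4 only 5 to 7 are there at a start; the rules pass over those that are not, and their reading is None.
At some moment in a run one of lid, big1, big2 may be knocked a few centimetres aside while the robot is not near it.
It also fails if it takes over 210 s, if anything falls off the work surface, if the arm or the gripper's body presses on something with over 40 N, if the wrist force passes 120 N, or if a joint passes its speed limit or range.

## Working session

There is one attempt and no reset: what is moved stays moved. The work goes in short steps, Python scripts to look and compute and a tool call to move; the robot and the scene stay as the last step left them, time stands still between calls to the robot, and variables do not carry over. Pictures are saved under pics/ and viewed, and the job is handed in when it is done.

Besides the shell and the picture viewer there is one more tool, called after ">>>" by a JSON object that holds its "op" and its "data". move_arm: Moves the arm, as the interface text tells. Its arguments: {"type":"object","properties":{"increments":{"type":"array","items":{"type":"array"}}},"required":["increments"]}

```bash
ls; mkdir -p pics; cat > h.py <<'E'
import numpy as np, cv2
from scipy.spatial.transform import Rotation as Rn
from cell import sensors, eyes, robot
def shot(name,fn):
    s=sensors.read_state(); f=eyes.grab_frame(name)
    cv2.imwrite('pics/'+fn,cv2.cvtColor(f['color'],cv2.COLOR_RGB2BGR))
    if 'mount' in f:
        T=np.eye(4);T[:3,:3]=Rn.from_quat(s['tool_rot']).as_matrix();T[:3,3]=s['tool_pos']
        W=T@np.array(f['mount']);f['R']=W[:3,:3].T;f['t']=-f['R']@W[:3,3]
    return s,f
def ray(f,u,v):
    K=np.array(f['intrinsics']);R=np.array(f['R']);t=np.array(f['t']).ravel()
    d=R.T@np.linalg.inv(K)@np.array([u,v,1.]);return -R.T@t,d
def onz(f,u,v,z):
    c,d=ray(f,u,v);return c+d*(z-c[2])/d[2]
def proj(f,X):
    K=np.array(f['intrinsics']);p=K@(np.array(f['R'])@np.array(X)+np.array(f['t']).ravel());return p[:2]/p[2]
E
python3 - <<'E'
from h import *
for n in ['top','side','wrist']:
    s,f=shot(n,n+'0.png'); print(n,f['intrinsics'],ray(f,280,210))
print(s)
print(Rn.from_quat(s['tool_rot']).as_matrix().round(3))
E
```

```text
pics
top [[481.85914844   0.         283.4041133 ]
 [  0.         481.85914844 203.60036628]
 [  0.           0.           1.        ]] (array([ 440.79777817,   35.28896749, 1758.20154743]), array([ 0.06601311,  0.01939988, -0.99774356]))
side [[440.74863288   0.         279.92204449]
 [  0.         440.74863288 211.38760282]
 [  0.           0.           1.        ]] (array([  238.75503745, -1078.20122984,   846.66633043]), array([ 0.2515143 ,  0.82127014, -0.51211899]))
wrist [[314.91289368   0.         280.34560935]
 [  0.         314.91289368 207.85329082]
 [  0.           0.           1.        ]] (array([182.73665778, 602.13550988, 382.72461257]), array([ 0.25026402, -0.11127976, -0.96178605]))
{'clock': 0.1, 'qpos': array([ 1.15557771e+00,  3.53574417e-01,  1.63409346e+00, -1.88780651e-05,
        1.15521252e+00, -2.41532477e-03]), 'joint_vel': array([ 6.88094065e-05,  6.62584632e-04, -1.24939290e-03, -6.43168251e-04,
       -1.88961435e-03,  4.56727733e-04]), 'joint_torque': array([-8.94203804e-04, -5.94907093e+01, -3.34930944e+01,  6.98328135e-02,
        1.83674967e-02, -8.61962030e-05]), 'tool_pos': array([250.55312015, 572.04372479, 199.62715989]), 'tool_rot': array([-0.38717322,  0.59223373,  0.38666658,  0.59147702]), 'force': array([-0.28311084,  0.14629181,  0.48168238]), 'moment': array([-0.0261402 ,  0.03849543, -0.00118674]), 'grip_width': 92.07103665795107}
[[-0.001 -0.916  0.401]
 [-0.001  0.401  0.916]
 [-1.    -0.    -0.001]]
```

View pics/top0.png

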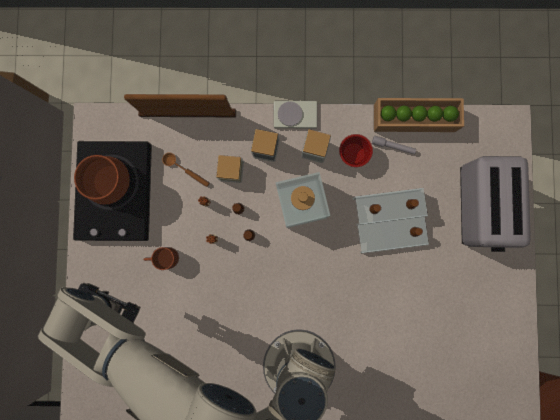

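View pics/side0.png

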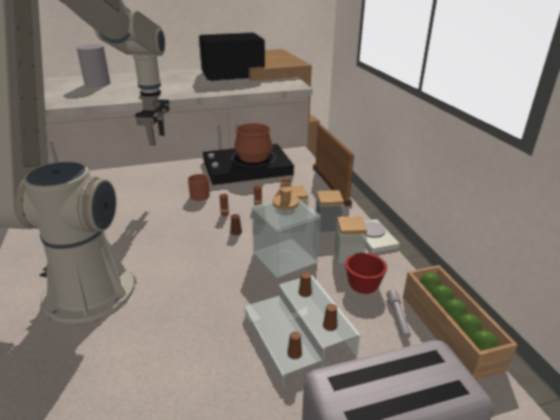

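View pics/wrist0.png

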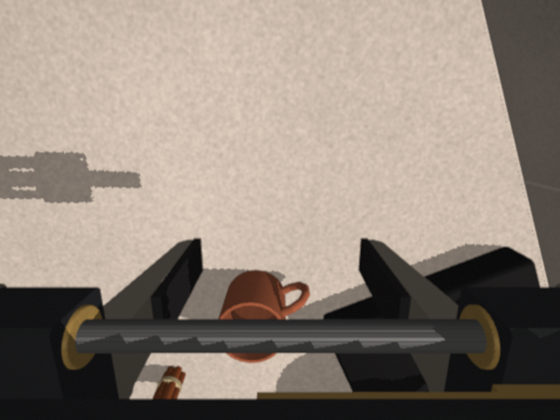

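```bash
python3 - <<'E'
from h import *
s,f=shot('top','top1.png'); im=f['color'][80:300,130:470]
cv2.imwrite('pics/topz.png',cv2.cvtColor(cv2.resize(im,None,fx=2.35,fy=2.35,interpolation=cv2.INTER_CUBIC),cv2.COLOR_RGB2BGR))
hsv=cv2.cvtColor(f['color'],cv2.COLOR_RGB2HSV)
m=((hsv[...,1]>130)&((hsv[...,0]<22)|(hsv[...,0]>172))).astype(np.uint8)
n,l,st,c=cv2.connectedComponentsWithStats(m)
for i in range(1,n):
    if st[i,4]>20 and st[i,4]<700: 
        col=f['color'][l==i].mean(0).astype(int)
        print(c[i].round(1),st[i],col,[onz(f,*c[i],z)[:2].round() for z in (35,75,126,200)])
E
```

```text
[264.2 142.1] [252 130  25  25 473] [139 105  65] [array([801., 128.]), array([793., 126.]), array([782., 124.]), array([766., 120.])]
[316.3 142.9] [304 130  26  26 462] [139 105  64] [array([799., -60.]), array([791., -58.]), array([780., -55.]), array([765., -51.])]
[169.1 159.4] [163 154  15  12 128] [98 64 37] [array([735., 473.]), array([728., 463.]), array([719., 450.]), array([707., 431.])]
[228.2 167.1] [217 156  23  23 444] [141 107  66] [array([709., 257.]), array([702., 252.]), array([695., 246.]), array([683., 236.])]
[196.3 177. ] [183 168  26  18 104] [100  65  38] [array([671., 372.]), array([666., 365.]), array([659., 355.]), array([649., 340.])]
[301.3 197.1] [292 187  22  22 318] [138 105  65] [array([602.,  -7.]), array([598.,  -6.]), array([593.,  -5.]), array([587.,  -3.])]
[203.3 200.7] [199 197  10   8  59] [79 44 26] [array([586., 345.]), array([583., 338.]), array([578., 329.]), array([572., 315.])]
[411.9 203.4] [407 200  11   8  74] [76 45 25] [array([ 583., -403.]), array([ 579., -393.]), array([ 575., -380.]), array([ 569., -361.])]
[237.5 208.1] [233 204  10  10  77] [64 38 22] [array([560., 221.]), array([558., 217.]), array([554., 211.]), array([549., 203.])]
[374.6 208.4] [370 205  10   8  65] [78 46 25] [array([ 564., -269.]), array([ 561., -262.]), array([ 557., -253.]), array([ 552., -240.])]
[415.7 231.3] [411 228  11   8  70] [78 47 25] [array([ 483., -415.]), array([ 482., -405.]), array([ 481., -391.]), array([ 479., -372.])]
[248.4 234.8] [244 230  10  10  73] [67 40 24] [array([465., 181.]), array([464., 177.]), array([464., 173.]), array([463., 167.])]
[211.  238.9] [207 235  10   8  58] [85 48 28] [array([449., 314.]), array([449., 308.]), array([449., 300.]), array([449., 288.])]
[163.7 258.1] [144 248  34  22 460] [70 39 26] [array([379., 482.]), array([381., 471.]), array([383., 458.]), array([385., 439.])]
```

View pics/topz.png

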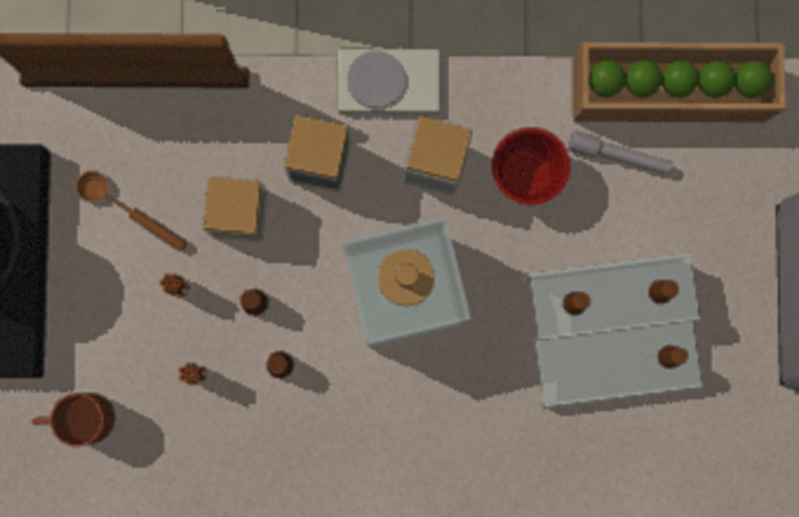

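>>> {"op": "move_arm", "data": {"increments": [[[66.3,0,0],[-0.13,-0.539,-0.392],0],[[66.3,0,0],[-0.13,-0.539,-0.392],0],[[66.3,0,0],[-0.13,-0.539,-0.392],0],[[66.3,0,0],[-0.13,-0.539,-0.392],0],[[66.3,0,0],[-0.13,-0.539,-0.392],0],[[66.3,0,0],[-0.13,-0.539,-0.392],0],[[66.3,0,0],[-0.13,-0.539,-0.392],0],[[66.3,0,0],[-0.13,-0.539,-0.392],0],[[66.3,0,0],[-0.13,-0.539,-0.392],0],[[66.3,0,0],[-0.13,-0.539,-0.392],0]]}}

```text
clock: 1.03
tool_pos: [457.7, 217.6, 280.6]
tool_rot: [0.002, 0.707, -0.002, 0.707]
force: [1.1, 1.3, 1.2]
grip_width: 91.9
```

```bash
cat >> h.py <<'E'
def go(x,y,z,psi=0):
    s=sensors.read_state();R=Rn.from_quat(s['tool_rot'])
    G=Rn.from_matrix(np.array([[0,-np.sin(psi),np.cos(psi)],[0,np.cos(psi),np.sin(psi)],[-1,0,0]]))
    d=R.inv().apply(np.array([x,y,z])-s['tool_pos'])
    print('t',round(s['clock'],2),'pos',s['tool_pos'].round(1),'F',s['force'].round(1),'w',round(s['grip_width'],1),'turn',np.degrees((R.inv()*G).as_rotvec()).round(1),'shift',(d/1000).round(4),'rows',round(np.linalg.norm(d)/41.7,1))
E
python3 -c "
from h import *
go(587,-3,330)"
```

```text
t 1.03 pos [457.7 217.6 280.6] F [1.1 1.3 1.2] w 91.9 turn [-0.4  0.  -0. ] shift [-0.0494 -0.2197  0.1307] rows 6.2
```

>>> {"op": "move_arm", "data": {"increments": [[[0,0,0],[-0.05,-0.22,0.13],0],[[0,0,0],[-0.05,-0.22,0.13],0],[[0,0,0],[-0.05,-0.22,0.13],0],[[0,0,0],[-0.05,-0.22,0.13],0],[[0,0,0],[-0.05,-0.22,0.13],0],[[0,0,0],[-0.05,-0.22,0.13],0],[[0,0,0],[-0.05,-0.22,0.13],0],[[0,0,0],[-0.05,-0.22,0.13],0],[[0,0,0],[-0.05,-0.22,0.13],0]]}}

```text
clock: 1.78
tool_pos: [587.0, -0.4, 329.5]
tool_rot: [0.0, 0.707, -0.0, 0.707]
force: [0.0, -0.8, 0.2]
grip_width: 91.9
```

```bash
python3 -c "
from h import *
s,f=shot('wrist','w1.png')
go(587,-3,330)
print(proj(f,[587,-3,248]),proj(f,[587,-3,212]))"
```

```text
t 1.83 pos [5.866e+02 4.000e-01 3.294e+02] F [-0.7 -0.1 -0.2] w 91.6 turn [ 0.  -0.1 -0. ] shift [-0.0006 -0.0034  0.0004] rows 0.1
[279.17167703 212.65614186] [279.28555021 202.4256335 ]
```

View pics/w1.png

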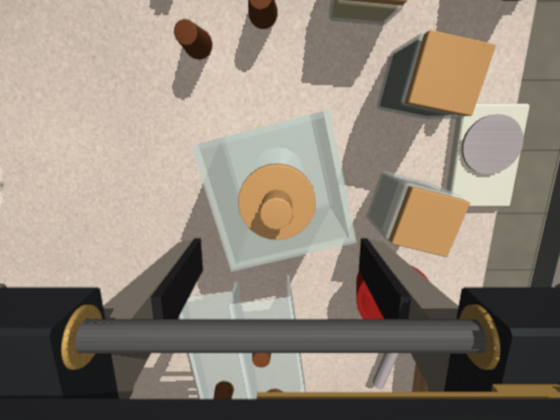

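```bash
python3 -c "
from h import *
s,f=shot('wrist','w2.png')
hsv=cv2.cvtColor(f['color'],cv2.COLOR_RGB2HSV)
m=((hsv[...,1]>110)&(hsv[...,0]<25)&(hsv[...,2]>60)).astype(np.uint8)
m[:150]=0;m[250:]=0;m[:,:225]=0;m[:,330:]=0
cs,_=cv2.findContours(m,0,2);c=max(cs,key=cv2.contourArea)
(u,v),r=cv2.minEnclosingCircle(c);print(u,v,r,onz(f,u,v,212))
e=cv2.fitEllipse(c);print(e)
for p in [(277,211),(277,212)]: print(onz(f,*p,248))
p=np.array([[197,146],[329,112],[355,241],[232,270]]);Q=np.array([onz(f,*q,176) for q in p]);print(Q,Q.mean(0))
go(585,-2,232)"
```

```text
276.8646240234375 202.44390869140625 38.031333923339844 [584.16238648  -2.17142943 212.        ]
((276.96588134765625, 202.0606231689453), (73.53668212890625, 75.38890075683594), 91.75739288330078)
[584.66015479  -0.64608054 248.        ]
[584.65853236  -1.55566253 248.        ]
[[499.89456421  49.77879561 176.        ]
 [637.27938148  84.14098326 176.        ]
 [672.88601458 -56.76572138 176.        ]
 [531.02514674 -93.20844848 176.        ]] [585.27127675  -4.01359775 176.        ]
t 1.88 pos [586.5   0.8 329.5] F [ 0.6  0.2 -1.2] w 91.6 turn [ 0.1 -0.1 -0. ] shift [ 0.0975 -0.0028 -0.0013] rows 2.3
```

>>> {"op": "move_arm", "data": {"increments": [[[0,0,0],[0.05,-0.0025,-0.002],0],[[0,0,0],[0.0975,-0.0025,-0.002],0.3],[[0,0,0],[0.0975,-0.0025,-0.002],0.5],[[0,0,0],[0.0975,-0.0025,-0.002],0.5],[[0,0,0],[0.0975,-0.0025,-0.002],0.5]]}}

```text
clock: 2.3
tool_pos: [584.6, -1.6, 232.4]
tool_rot: [-0.001, 0.708, 0.001, 0.707]
force: [0.1, 0.6, 0.8]
grip_width: 67.3
```

```bash
python3 -c "
from h import *
s,f=shot('wrist','w3.png')
go(585,-2,232)"
```

```text
t 2.35 pos [585.7  -1.8 233.7] F [-0.  -0.4  0.5] w 63.4 turn [ 0.1  0.1 -0. ] shift [ 0.0017 -0.0002 -0.0007] rows 0.0
```

View pics/w3.png

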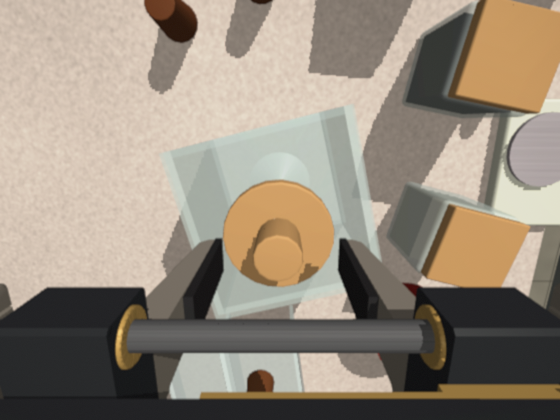

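>>> {"op": "move_arm", "data": {"increments": [[[0,0,0],[0,0,0],1],[[0,0,0],[0,0,0],1],[[0,0,0],[0,0,0],1],[[0,0,0],[0,0,0],1],[[0,0,0],[0,0,0],1],[[0,0,0],[0,0,0],1],[[0,0,0],[0,0,0],1]]}}

```text
clock: 2.93
tool_pos: [585.9, -3.0, 234.1]
tool_rot: [-0.0, 0.707, 0.0, 0.708]
force: [-3.8, 0.2, 11.3]
grip_width: 16.7
```

```bash
python3 -c "
from h import *
s,f=shot('wrist','w4.png')
go(585,-2,232)
s,f=shot('side','s4.png')
"
```

```text
t 2.98 pos [585.8  -3.  234.1] F [-2.6 -1.2 10.5] w 12.7 turn [ 0.   0.1 -0. ] shift [ 0.0021  0.001  -0.0008] rows 0.1
```

View pics/w4.png

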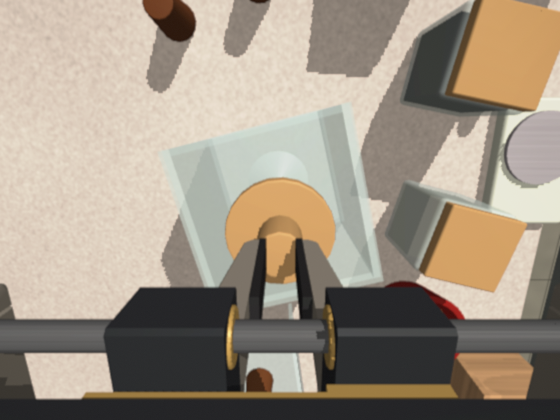

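View pics/s4.png

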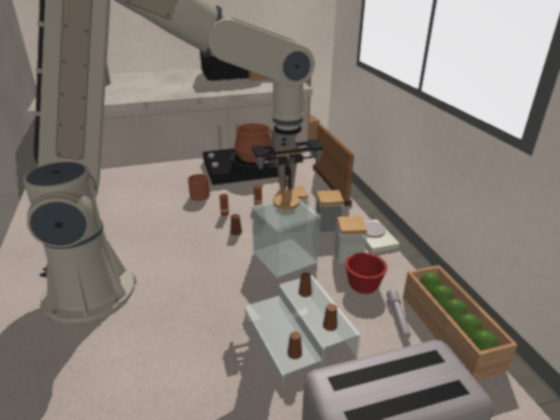

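```bash
python3 -c "
from h import *
s,f=shot('wrist','w5.png')
go(585,-2,232)
print(robot.tip_reach)
for P in [(585,-2,218),(585,-2,230),(585,-2,248),(585,-2,212),(585,8,218),(595,-2,218)]: print(P,proj(f,P))
c,d=ray(f,281,240); print(c,d,c+d*((-2-c[1])/d[1]))
im=f['color'][150:330,180:400];cv2.imwrite('pics/w5z.png',cv2.cvtColor(cv2.resize(im,None,fx=3.3,fy=3.3,interpolation=2),cv2.COLOR_RGB2BGR))
"
```

```text
t 3.08 pos [585.9  -3.  234. ] F [-1.8 -0.   8.8] w 5.0 turn [ 0.   0.1 -0. ] shift [ 0.002   0.001  -0.0009] rows 0.1
14.0
(585, -2, 218) [277.56104554 234.84067325]
(585, -2, 230) [277.4578642  241.42270619]
(585, -2, 248) [277.27859196 252.858647  ]
(585, -2, 212) [277.60851839 231.81233676]
(585, 8, 218) [277.5404654  220.65557212]
(595, -2, 218) [292.44044398 234.83859172]
[586.18865476  71.73628245 417.18686998] [ 0.00530547 -0.36422638 -0.93687561] [587.26272793  -2.         227.51986965]
```

View pics/w5z.png

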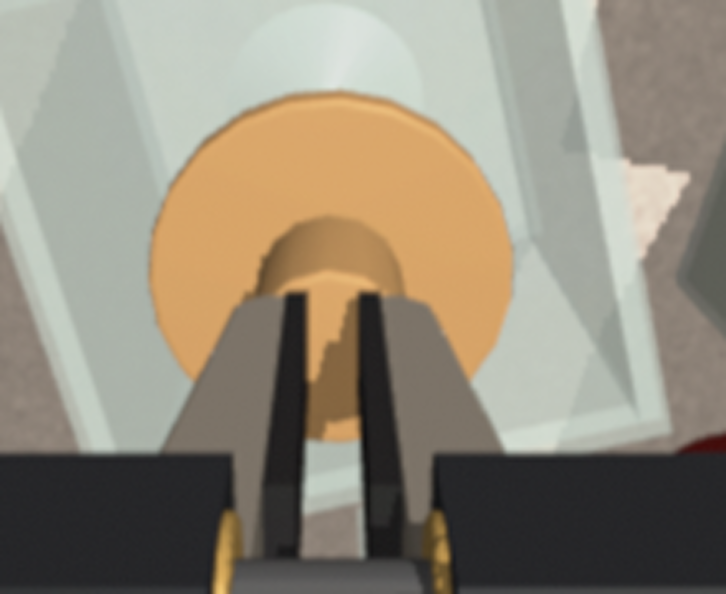

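```bash
python3 -c "
from h import *
s,f=shot('side','s6.png')
for P in [(585,-2,218),(585,-2,230),(585,-2,248),(585,-2,212),(585,-2,200),(585,-2,0)]: print(P,proj(f,P))
im=f['color'][120:280,190:370];cv2.imwrite('pics/s6z.png',cv2.cvtColor(cv2.resize(im,None,fx=3.7,fy=3.7,interpolation=2),cv2.COLOR_RGB2BGR))
s,f=shot('top','t6.png')
for P in [(585,-2,218),(585,-2,230),(585,-2,248),(585,-2,212),(585,-2,200)]: print(P,proj(f,P))
go(585,-2,232)
"
```

```text
(585, -2, 218) [285.52872795 196.76677797]
(585, -2, 230) [285.58147803 193.17239176]
(585, -2, 248) [285.6615599  187.71562009]
(585, -2, 212) [285.50254152 198.55111909]
(585, -2, 200) [285.45054141 202.09440226]
(585, -2, 0) [284.65119737 256.56164047]
(585, -2, 218) [301.08161612 197.0281277 ]
(585, -2, 230) [301.17520992 196.67753895]
(585, -2, 248) [301.3183693  196.14128481]
(585, -2, 212) [301.03536015 197.20139583]
(585, -2, 200) [300.94390939 197.54395705]
t 3.18 pos [586.1  -3.  234.1] F [-2.6 -0.3  8.9] w 0.6 turn [ 0.   0.1 -0. ] shift [ 0.0021  0.001  -0.0011] rows 0.1
```

View pics/s6z.png

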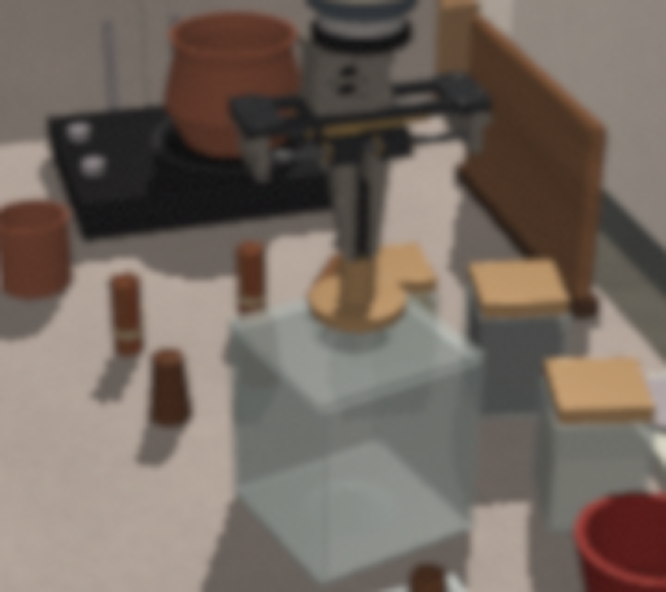

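View pics/t6.png

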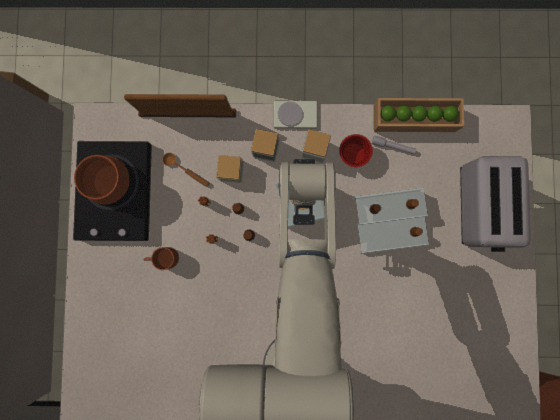

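>>> {"op": "move_arm", "data": {"increments": [[[0,0,0],[-0.01,0,0],0.4],[[0,0,0],[-0.01,0,0],0.4],[[0,0,0],[-0.01,0,0],0.4],[[0,0,0],[-0.01,0,0],0.4],[[0,0,0],[-0.01,0,0],0.4],[[0,0,0],[-0.01,0,0],0.4]]}}

```text
clock: 3.68
tool_pos: [585.2, -2.9, 242.2]
tool_rot: [-0.0, 0.707, 0.0, 0.707]
force: [0.1, -0.3, 0.4]
grip_width: 38.1
```

```bash
python3 -c "
from h import *
s,f=shot('wrist','w7.png')
go(584.5,-2,206)
"
```

```text
t 3.73 pos [585.2  -2.9 242.2] F [-0.1 -0.4 -0.2] w 42.5 turn [ 0. -0. -0.] shift [ 0.0362  0.0009 -0.0007] rows 0.9
```

View pics/w7.png

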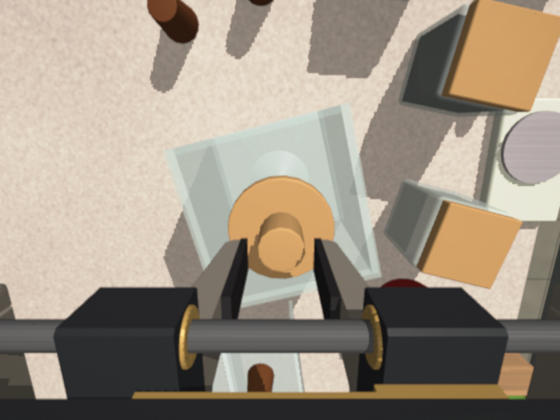

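>>> {"op": "move_arm", "data": {"increments": [[[0,0,0],[0.02,0,0],0.4],[[0,0,0],[0.03,0,0],0.4],[[0,0,0],[0.033,0,0],0.4],[[0,0,0],[0.033,0,0],1],[[0,0,0],[0.033,0,0],1],[[0,0,0],[0.033,0,0],1],[[0,0,0],[0.033,0,0],1]]}}

```text
clock: 4.32
tool_pos: [585.8, -2.9, 210.3]
tool_rot: [-0.0, 0.707, 0.0, 0.707]
force: [0.2, -0.1, 1.2]
grip_width: 31.3
```

>>> {"op": "move_arm", "data": {"increments": [[[0,0,0],[-0.02,0,0],1],[[0,0,0],[-0.06,0,0],1],[[0,0,0],[-0.06,-0.037,-0.185],1],[[0,0,0],[-0.06,-0.037,-0.185],1],[[0,0,0],[-0.06,-0.037,-0.185],1],[[0,0,0],[-0.06,-0.037,-0.185],1],[[0,0,0],[-0.06,-0.037,-0.185],1],[[0,0,0],[0,-0.037,-0.185],1],[[0,0,0],[0,-0.037,-0.185],1],[[0,0,0],[0.05,-0.037,-0.185],1]]}}

```text
clock: 5.15
tool_pos: [402.9, -40.5, 170.4]
tool_rot: [-0.0, 0.704, -0.0, 0.71]
force: [2.1, 0.2, -1.1]
grip_width: 29.0
```

```bash
python3 -c "
from h import *
go(400,-40,21.5)
s,f=shot('wrist','w8.png')
s,f=shot('side','s8.png')
"
```

```text
t 5.15 pos [402.9 -40.5 170.4] F [ 2.1  0.2 -1.1] w 29.0 turn [0.  0.5 0. ] shift [ 0.1489  0.0006 -0.0041] rows 3.6
```

View pics/w8.png

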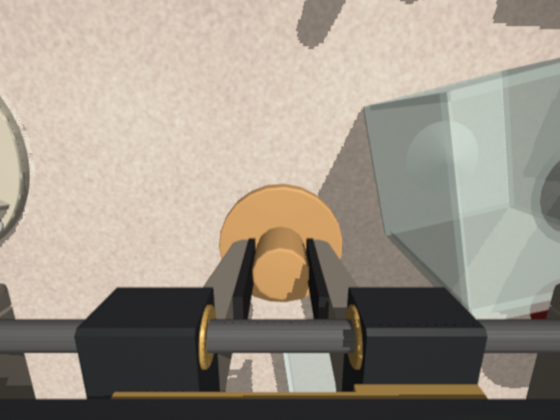

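View pics/s8.png

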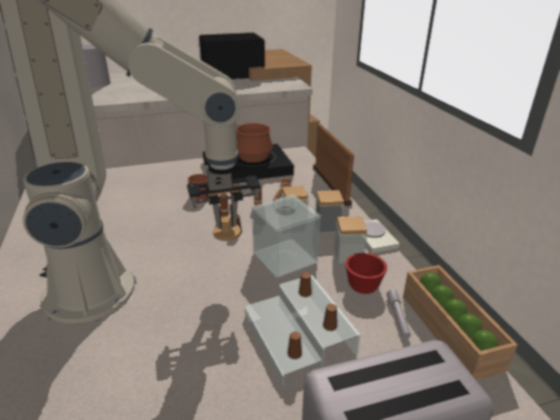

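>>> {"op": "move_arm", "data": {"increments": [[[0,0,0],[0.04,0,0],1],[[0,0,0],[0.08,0,0],1],[[0,0,0],[0.12,0,0],1],[[0,0,0],[0.14,0,0],1],[[0,0,0],[0.146,0,0],1],[[0,0,0],[0.146,0,0],1]]}}

```text
clock: 5.75
tool_pos: [400.6, -40.0, 22.0]
tool_rot: [-0.0, 0.708, 0.0, 0.706]
force: [-0.0, -1.4, 0.0]
grip_width: 29.3
```

```bash
python3 -c "
from h import *
go(400,-40,20.3)
"
```

```text
t 5.75 pos [400.6 -40.   22. ] F [-0.  -1.4  0. ] w 29.3 turn [ 0.1 -0.1 -0. ] shift [ 0.0017  0.     -0.0006] rows 0.0
```

Lower slightly, release, rise.

>>> {"op": "move_arm", "data": {"increments": [[[0,0,0],[0.0015,0,0],1],[[0,0,0],[0.0015,0,0],1],[[0,0,0],[0.0015,0,0],0.5],[[0,0,0],[0.0015,0,0],0.5],[[0,0,0],[0.0015,0,0],0.4],[[0,0,0],[-0.03,0,0],0.2],[[0,0,0],[-0.06,0,0],0.2],[[0,0,0],[-0.1,0,0],0.2],[[0,0,0],[-0.14,0,0],0.2],[[0,0,0],[-0.17,0,0],0.2]]}}

```text
clock: 6.58
tool_pos: [400.8, -40.1, 195.3]
tool_rot: [-0.0, 0.706, 0.0, 0.708]
force: [1.4, -0.4, 0.4]
grip_width: 73.5
```

```bash
cat >> h.py <<'E'
def blobs(f,lo=30,hi=4000):
    hsv=cv2.cvtColor(f['color'],cv2.COLOR_RGB2HSV)
    m=((hsv[...,1]>120)&((hsv[...,0]<14)|(hsv[...,0]>172))&(hsv[...,2]<150)).astype(np.uint8)
    n,l,st,c=cv2.connectedComponentsWithStats(m)
    return [(c[i],st[i],l==i) for i in range(1,n) if lo<st[i,4]<hi]
E
python3 -c "
from h import *
s,f=shot('wrist','w9.png')
st,ft=shot('top','t9.png')
go(465,181,200)
for c,s,m in blobs(f): print('w',c.round(),s)
"
```

```text
t 6.68 pos [403.6 -40.4 197. ] F [ 0.5  0.7 -0.6] w 73.6 turn [0.  0.5 0.1] shift [-0.0027  0.2213  0.0616] rows 5.5
w [545. 293.] [532 286  23  17 200]
```

View pics/w9.png

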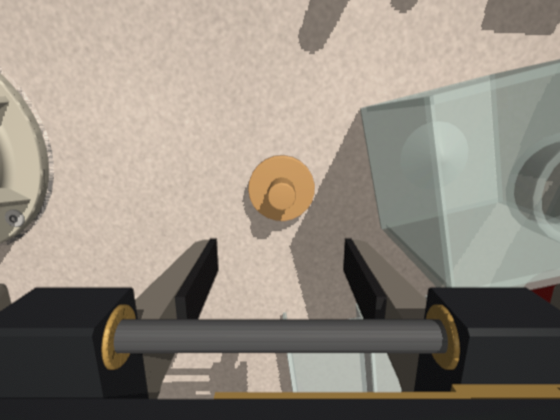

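View pics/t9.png

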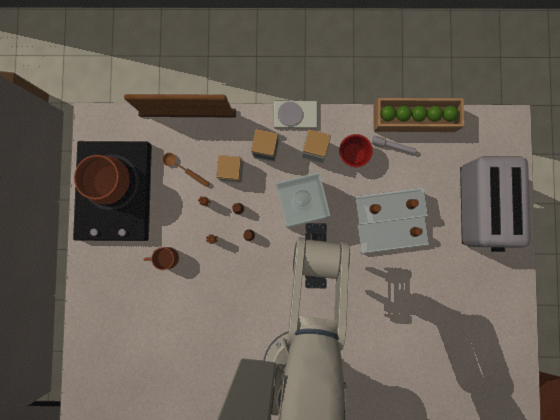

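>>> {"op": "move_arm", "data": {"increments": [[[0,0,0],[0.03,0.353,0.046],0.2],[[0,0,0],[0.03,0.353,0.046],0.2],[[0,0,0],[0.03,0.353,0.046],0.2],[[0,0,0],[0.03,0.353,0.046],0.2],[[0,0,0],[0.03,0.353,0.046],0.2],[[0,0,0],[0.03,0.353,0.046],0.2],[[0,0,0],[0.03,0.353,0.046],0.2],[[0,0,0],[0.03,0.353,0.046],0.2],[[0,0,0],[0.03,0.353,0.046],0.2],[[0,0,0],[0.03,0.353,0.046],0.2]]}}

```text
clock: 7.52
tool_pos: [446.1, 317.1, 160.5]
tool_rot: [-0.001, 0.707, 0.002, 0.707]
force: [0.1, -0.7, -0.3]
grip_width: 73.4
```

```bash
python3 -c "
from h import *
s,f=shot('wrist','w10.png')
go(449,313,37)
for c,s,m in blobs(f,100,9000): print('w',c.round(),s)
"
```

```text
t 7.57 pos [445.5 314.6 160.5] F [ 0.9 -0.1 -0.2] w 73.3 turn [ 0.2 -0.1  0. ] shift [ 0.1235 -0.0015  0.0037] rows 3.0
w [193.  22.] [ 143    0   99   54 4065]
w [226.  48.] [ 150    0  103   72 1655]
w [474. 149.] [ 403   60  157  137 3690]
w [284. 208.] [ 266  186   36   44 1055]
w [389. 259.] [378 251  23  23 117]
w [296. 301.] [ 279  282   33   37 1067]
```

View pics/w10.png

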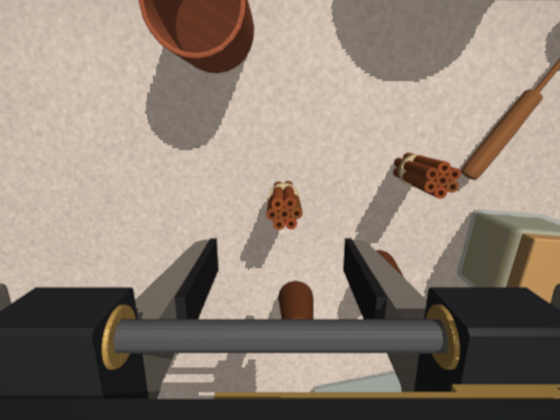

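```bash
python3 -c "
from h import *
s,f=shot('wrist','w11.png')
print(onz(f,285.5,212.5,80),onz(f,441,179,80),onz(f,285,187,0))
go(449,313,37)
"
```

```text
[450.99351444 312.38865876  80.        ] [582.46530178 342.48538449  80.        ] [451.67109276 318.52223867   0.        ]
t 7.62 pos [445.2 313.  160.7] F [-0.2  0.5 -0.1] w 73.7 turn [ 0.2 -0.1  0.1] shift [1.237e-01 1.000e-04 4.000e-03] rows 3.0
```

>>> {"op": "move_arm", "data": {"increments": [[[0,0,0],[0.03,-0.0005,0.0055],0.2],[[0,0,0],[0.07,-0.0005,0.0055],0.2],[[0,0,0],[0.11,-0.0005,0.0055],0.2],[[0,0,0],[0.123,-0.0005,0.0055],0.3],[[0,0,0],[0.123,-0.0005,0.0055],0.6],[[0,0,0],[0.123,-0.0005,0.0055],1],[[0,0,0],[0.123,-0.0005,0.0055],1],[[0,0,0],[0.123,-0.0005,0.0055],1],[[0,0,0],[0.123,-0.0005,0.0055],1],[[0,0,0],[0.123,-0.0005,0.0055],1]]}}

```text
clock: 8.45
tool_pos: [452.4, 312.9, 40.2]
tool_rot: [0.0, 0.706, 0.001, 0.708]
force: [-0.0, 0.1, 4.1]
grip_width: 33.0
```

```bash
python3 -c "
from h import *
s,f=shot('wrist','w12.png')
go(585,-2.5,200)
"
```

```text
t 8.5 pos [452.5 313.   40.2] F [-0.5 -0.4  6.3] w 32.4 turn [ 0.1  0.1 -0.1] shift [-0.16   -0.3154  0.1326] rows 9.1
```

View pics/w12.png

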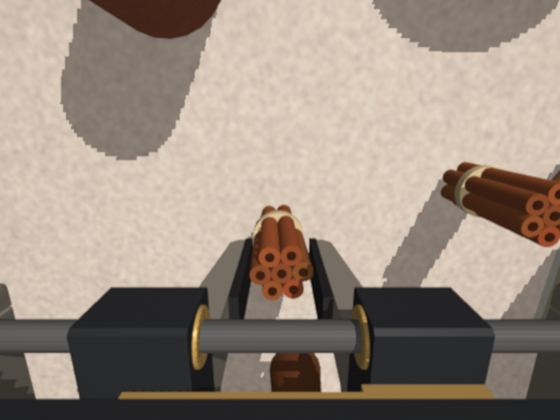

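>>> {"op": "move_arm", "data": {"increments": [[[0,0,0],[-0.04,0,0],1],[[0,0,0],[-0.08,0,0],1],[[0,0,0],[-0.12,0,0],1],[[0,0,0],[-0.23,-0.315,0.133],1],[[0,0,0],[-0.23,-0.315,0.133],1],[[0,0,0],[-0.23,-0.315,0.133],1],[[0,0,0],[-0.23,-0.315,0.133],1],[[0,0,0],[-0.23,-0.315,0.133],1],[[0,0,0],[-0.23,-0.315,0.133],1],[[0,0,0],[-0.23,-0.315,0.133],1]]}}

```text
clock: 9.33
tool_pos: [560.1, 54.9, 249.4]
tool_rot: [-0.0, 0.707, 0.0, 0.707]
force: [0.8, 0.5, -1.0]
grip_width: 32.5
```

```bash
python3 -c "
from h import *
go(585,-2.5,265)
"
```

```text
t 9.33 pos [560.1  54.9 249.4] F [ 0.8  0.5 -1. ] w 32.5 turn [ 0.1  0.  -0. ] shift [-0.0156 -0.0575  0.0249] rows 1.5
```

>>> {"op": "move_arm", "data": {"increments": [[[0,0,0],[-0.0205,-0.0575,0.025],1],[[0,0,0],[-0.0205,-0.0575,0.025],1],[[0,0,0],[-0.0205,-0.0575,0.025],1],[[0,0,0],[-0.0205,-0.0575,0.025],1]]}}

```text
clock: 9.67
tool_pos: [585.1, -1.7, 269.1]
tool_rot: [0.001, 0.707, -0.0, 0.707]
force: [-0.3, 0.3, -1.3]
grip_width: 33.0
```

```bash
python3 -c "
from h import *
s,f=shot('wrist','w13.png')
s,f=shot('side','s13.png')
go(585,-2.5,198)
im=f['color'][120:280,190:370];cv2.imwrite('pics/s13z.png',cv2.cvtColor(cv2.resize(im,None,fx=3.7,fy=3.7,interpolation=2),cv2.COLOR_RGB2BGR))
"
```

```text
t 9.77 pos [584.1   0.  268.3] F [ 0.2  0.1 -0.1] w 32.4 turn [ 0.1 -0.1 -0. ] shift [ 0.0703 -0.0025  0.001 ] rows 1.7
```

View pics/w13.png

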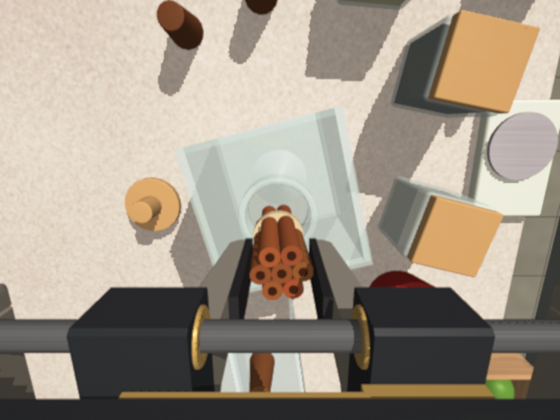

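View pics/s13z.png

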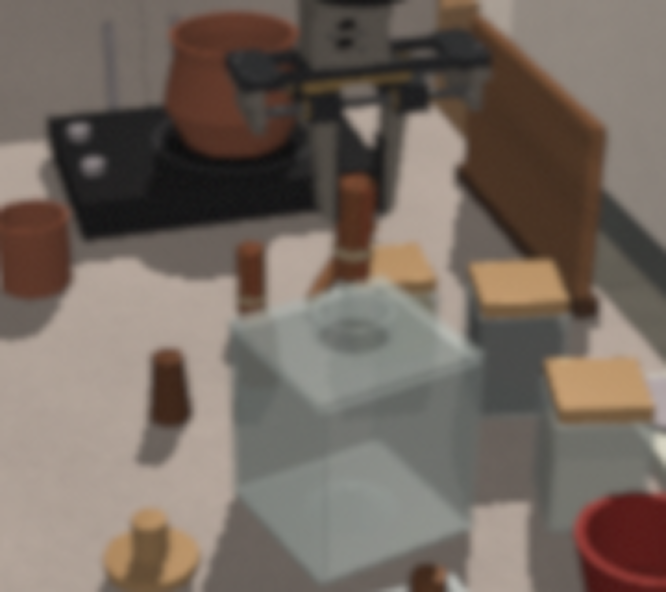

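>>> {"op": "move_arm", "data": {"increments": [[[0,0,0],[0.03,-0.0025,0],1],[[0,0,0],[0.05,-0.0025,0],1],[[0,0,0],[0.068,-0.0025,0],1],[[0,0,0],[0.068,-0.0025,0],1],[[0,0,0],[0.068,-0.0025,0],0.3],[[0,0,0],[0.068,-0.0025,0],0.3],[[0,0,0],[0.068,-0.0025,0],0.3],[[0,0,0],[0.068,-0.0025,0],0.3],[[0,0,0],[0.02,-0.0025,0],0.3],[[0,0,0],[-0.02,-0.0025,0],0.3]]}}

```text
clock: 10.6
tool_pos: [583.3, -3.1, 283.7]
tool_rot: [-0.0, 0.709, 0.0, 0.706]
force: [1.0, 0.8, 0.5]
grip_width: 64.2
```

```bash
python3 -c "
from h import *
s,f=shot('wrist','w14.png')
s,f=shot('side','s14.png')
go(583,342.5,120)
im=f['color'][120:280,190:370];cv2.imwrite('pics/s14z.png',cv2.cvtColor(cv2.resize(im,None,fx=3.7,fy=3.7,interpolation=2),cv2.COLOR_RGB2BGR))
"
```

```text
t 10.7 pos [588.7  -3.2 291.8] F [ 0.9  0.  -0.4] w 64.1 turn [0.  0.7 0. ] shift [ 0.1717  0.3457 -0.0075] rows 9.3
```

View pics/w14.png

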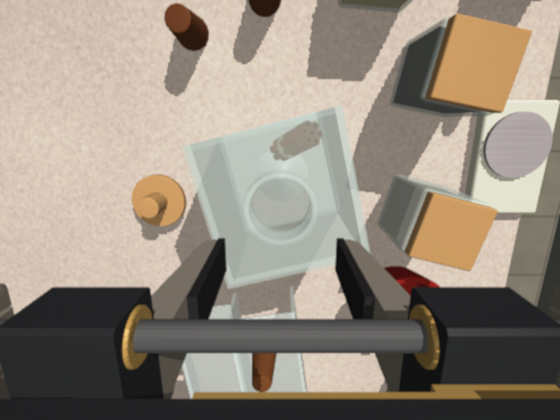

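View pics/s14z.png

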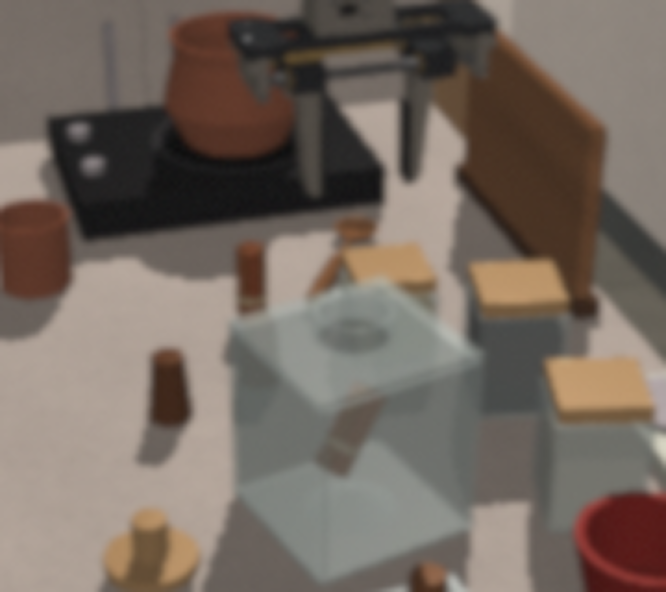

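>>> {"op": "move_arm", "data": {"increments": [[[0,0,0],[0.14,0.3455,-0.003],0.2],[[0,0,0],[0.14,0.3455,-0.003],0.2],[[0,0,0],[0.14,0.3455,-0.003],0.2],[[0,0,0],[0.14,0.3455,-0.003],0.2],[[0,0,0],[0.14,0.3455,-0.003],0.2],[[0,0,0],[0.14,0.3455,-0.003],0.2],[[0,0,0],[0.14,0.3455,-0.003],0.2],[[0,0,0],[0.14,0.3455,-0.003],0.2],[[0,0,0],[0.14,0.3455,-0.003],0.2],[[0,0,0],[0.14,0.3455,-0.003],0.2]]}}

```text
clock: 11.53
tool_pos: [579.9, 347.9, 141.3]
tool_rot: [-0.001, 0.708, 0.002, 0.706]
force: [-0.7, -0.7, 0.3]
grip_width: 73.8
```

```bash
python3 -c "
from h import *
shot('side','tmp.png');s,f=shot('wrist','w15.png')
go(583,342.5,38)
"
```

```text
t 11.63 pos [581.  343.6 143.4] F [-0.3 -0.8  0.8] w 73.6 turn [ 0.2 -0.   0. ] shift [ 0.1054 -0.001   0.0021] rows 2.5
```

View pics/w15.png

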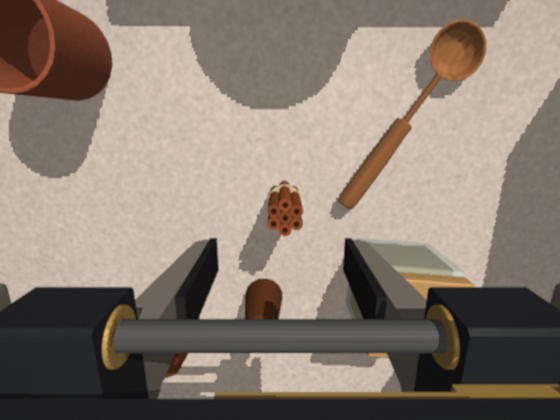

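```bash
python3 -c "
from h import *
s,f=shot('wrist','w16.png')
print(onz(f,285.5,213,80),onz(f,265,293,66),onz(f,345,205,10))
go(583,342.5,38)
"
```

```text
[586.22174375 345.94319535  80.        ] [568.09931301 264.45512729  66.        ] [649.36562369 334.24507628  10.        ]
t 11.68 pos [581.5 342.5 144.1] F [ 0.1 -0.6  0.3] w 73.4 turn [0.1 0.  0. ] shift [1.061e-01 1.000e-04 1.400e-03] rows 2.5
```

>>> {"op": "move_arm", "data": {"increments": [[[0,0,0],[0.035,0.003,0.0045],0.2],[[0,0,0],[0.07,0.003,0.0045],0.2],[[0,0,0],[0.1,0.003,0.0045],0.2],[[0,0,0],[0.106,0.003,0.0045],0.4],[[0,0,0],[0.106,0.003,0.0045],0.7],[[0,0,0],[0.106,0.003,0.0045],1],[[0,0,0],[0.106,0.003,0.0045],1],[[0,0,0],[0.106,0.003,0.0045],1],[[0,0,0],[0.106,0.003,0.0045],1],[[0,0,0],[0.106,0.003,0.0045],1]]}}

```text
clock: 12.52
tool_pos: [586.9, 345.8, 39.6]
tool_rot: [0.0, 0.706, 0.001, 0.708]
force: [-0.7, 0.0, 6.7]
grip_width: 32.7
```

```bash
python3 -c "
from h import *
s,f=shot('wrist','w17.png')
s,f=shot('top','t17.png')
go(585,-2.5,269)
for c,s,m in blobs(f,20,100): print('w',c.round(),s,onz(f,*c,35)[:2].round())
"
```

```text
t 12.62 pos [586.9 345.9  39.6] F [-0.7  0.6  7.1] w 32.5 turn [ 0.1  0.1 -0.1] shift [-0.2298 -0.3481 -0.0018] rows 10.0
w [412. 203.] [407 200  11   8  72] [ 583. -403.]
w [238. 208.] [233 204  10  10  70] [561. 221.]
w [375. 208.] [370 205  11   8  67] [ 564. -270.]
w [416. 231.] [410 228  12   8  69] [ 484. -415.]
w [248. 235.] [244 230  10  10  74] [465. 181.]
```

View pics/w17.png

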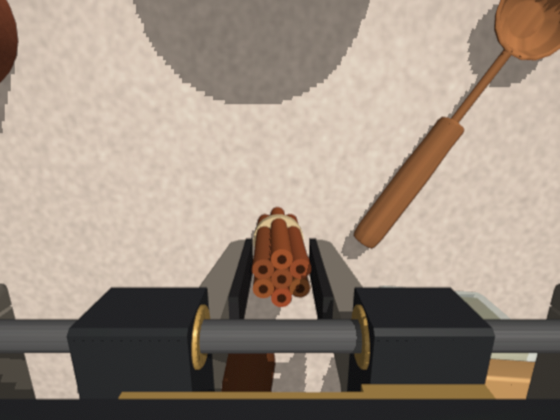

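View pics/t17.png

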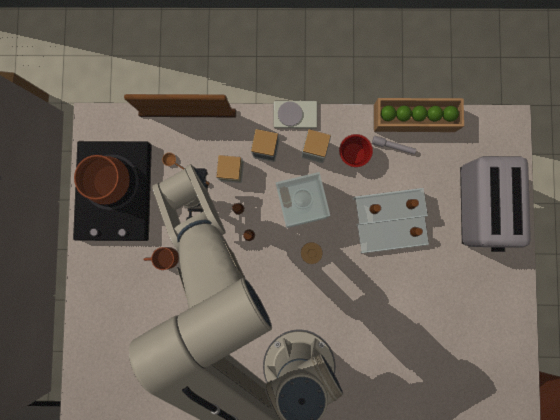

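>>> {"op": "move_arm", "data": {"increments": [[[0,0,0],[-0.04,0,0],1],[[0,0,0],[-0.08,0,0],1],[[0,0,0],[-0.12,0,0],1],[[0,0,0],[-0.23,-0.351,-0.002],1],[[0,0,0],[-0.23,-0.351,-0.002],1],[[0,0,0],[-0.23,-0.351,-0.002],1],[[0,0,0],[-0.23,-0.351,-0.002],1],[[0,0,0],[-0.23,-0.351,-0.002],1],[[0,0,0],[-0.23,-0.351,-0.002],1],[[0,0,0],[-0.23,-0.351,-0.002],1]]}}

```text
clock: 13.45
tool_pos: [584.3, 65.3, 246.3]
tool_rot: [-0.0, 0.707, 0.0, 0.707]
force: [1.3, 0.0, -0.1]
grip_width: 32.7
```

```bash
python3 -c "
from h import *
go(585,-6,269)
"
```

```text
t 13.45 pos [584.3  65.3 246.3] F [ 1.3  0.  -0.1] w 32.7 turn [ 0.1  0.  -0. ] shift [-0.0227 -0.0713  0.0006] rows 1.8
```

>>> {"op": "move_arm", "data": {"increments": [[[0,0,0],[-0.023,-0.071,0.0005],1],[[0,0,0],[-0.023,-0.071,0.0005],1],[[0,0,0],[-0.023,-0.071,0.0005],1],[[0,0,0],[-0.023,-0.071,0.0005],1],[[0,0,0],[0.01,-0.071,0.0005],1],[[0,0,0],[0.03,-0.071,0.0005],1],[[0,0,0],[0.048,-0.071,0.0005],1],[[0,0,0],[0.048,-0.071,0.0005],1]]}}

```text
clock: 14.12
tool_pos: [582.5, -2.5, 193.1]
tool_rot: [-0.001, 0.709, 0.001, 0.705]
force: [-0.4, -0.0, -0.5]
grip_width: 32.6
```

>>> {"op": "move_arm", "data": {"increments": [[[0,0,0],[0,0,0],0.3],[[0,0,0],[0,0,0],0.3],[[0,0,0],[0,0,0],0.3],[[0,0,0],[0,0,0],0.3],[[0,0,0],[-0.03,0,0],0.3],[[0,0,0],[-0.06,0,0],0.3],[[0,0,0],[-0.06,0,0],0.3]]}}

```text
clock: 14.7
tool_pos: [588.5, -4.0, 263.8]
tool_rot: [-0.0, 0.704, 0.0, 0.71]
force: [1.3, 0.2, 0.4]
grip_width: 64.4
```

```bash
python3 -c "
from h import *
s,f=shot('wrist','w18.png')
s,f=shot('side','s18.png')
go(560,220,120)
im=f['color'][120:280,190:370];cv2.imwrite('pics/s18z.png',cv2.cvtColor(cv2.resize(im,None,fx=3.7,fy=3.7,interpolation=2),cv2.COLOR_RGB2BGR))
"
```

```text
t 14.8 pos [586.4  -4.  259.3] F [ 0.6  0.2 -0.1] w 64.3 turn [0.  0.2 0. ] shift [ 0.1392  0.224  -0.0268] rows 6.4
```

View pics/w18.png

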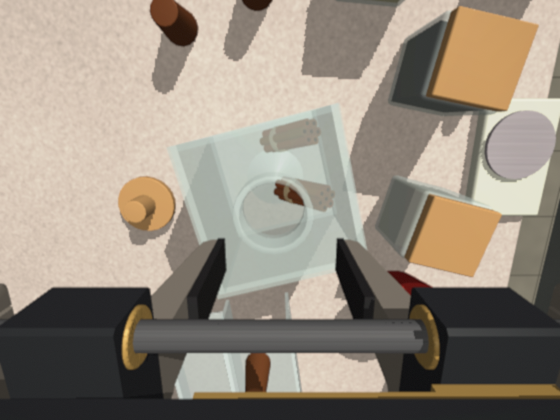

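View pics/s18z.png

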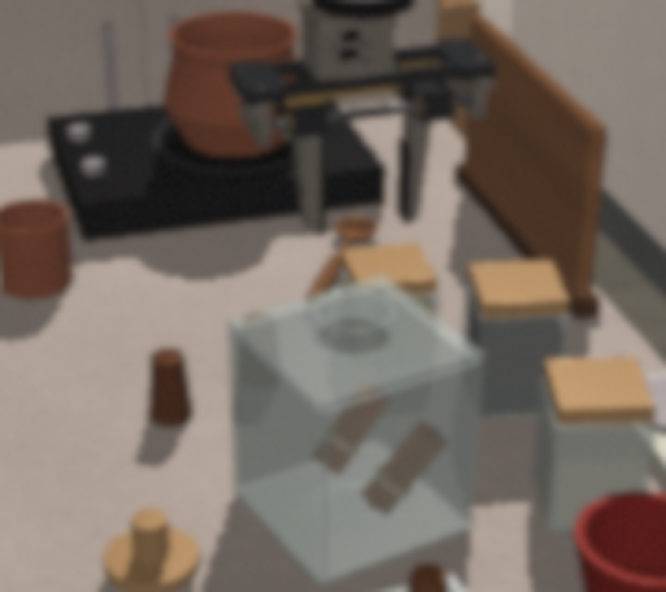

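>>> {"op": "move_arm", "data": {"increments": [[[0,0,0],[0.12,0.224,-0.026],0.2],[[0,0,0],[0.12,0.224,-0.026],0.2],[[0,0,0],[0.12,0.224,-0.026],0.2],[[0,0,0],[0.12,0.224,-0.026],0.2],[[0,0,0],[0.12,0.224,-0.026],0.2],[[0,0,0],[0.12,0.224,-0.026],0.2],[[0,0,0],[0.12,0.224,-0.026],0.2],[[0,0,0],[0.12,0.224,-0.026],0.2],[[0,0,0],[0.12,0.224,-0.026],0.2]]}}

```text
clock: 15.55
tool_pos: [558.7, 219.6, 136.7]
tool_rot: [-0.001, 0.708, 0.0, 0.707]
force: [-0.1, -0.0, -0.1]
grip_width: 73.3
```

```bash
python3 -c "
from h import *
shot('side','tmp.png');s,f=shot('wrist','w19.png')
go(560,220,20)
for u,v in [(285,205),(285,215),(285,225)]: print(onz(f,u,v,66))
"
```

```text
t 15.65 pos [559.6 218.8 137.8] F [-0.4 -0.3  0.5] w 73.8 turn [-0.  0.  0.] shift [0.1178 0.0012 0.0003] rows 2.8
[564.26055809 226.0879873   66.        ]
[564.30504229 217.35695742  66.        ]
[564.35031887 208.47040568  66.        ]
```

View pics/w19.png

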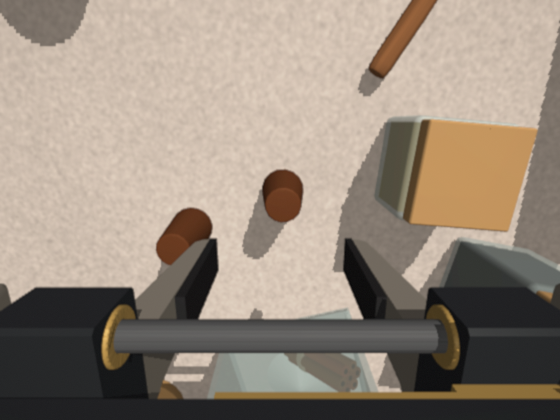

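```bash
python3 -c "
from h import *
shot('side','tmp.png');s,f=shot('wrist','w20.png');go(560,220,20)
print('foot near edge',onz(f,283,169.5,0),'top far edge',onz(f,283,221.5,66),'top c',onz(f,283,204,66))
im=f['color'][140:260,140:340];cv2.imwrite('pics/w20z.png',cv2.cvtColor(cv2.resize(im,None,fx=4,fy=4,interpolation=2),cv2.COLOR_RGB2BGR))
"
```

```text
t 15.75 pos [559.9 218.8 138.1] F [ 0.1 -0.7  0.4] w 73.6 turn [-0.   0.1 -0. ] shift [ 0.1181  0.0012 -0.    ] rows 2.8
foot near edge [563.89441779 245.63699979   0.        ] top far edge [563.25245651 211.06411784  66.        ] top c [563.22140747 226.45449498  66.        ]
```

View pics/w20z.png

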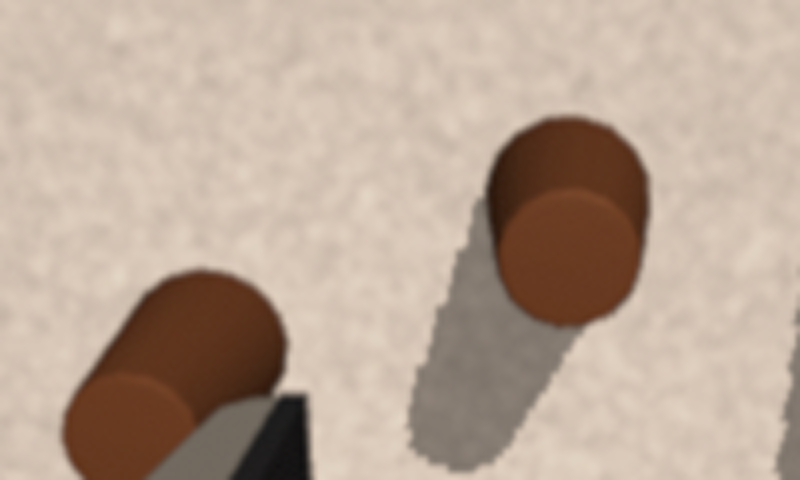

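>>> {"op": "move_arm", "data": {"increments": [[[0,0,0],[0.035,0.0065,0.003],0.2],[[0,0,0],[0.07,0.0065,0.003],0.2],[[0,0,0],[0.105,0.0065,0.003],0.2],[[0,0,0],[0.116,0.0065,0.003],0.4],[[0,0,0],[0.116,0.0065,0.003],0.7],[[0,0,0],[0.116,0.0065,0.003],1],[[0,0,0],[0.116,0.0065,0.003],1],[[0,0,0],[0.116,0.0065,0.003],1],[[0,0,0],[0.116,0.0065,0.003],1],[[0,0,0],[0.116,0.0065,0.003],1]]}}

```text
clock: 16.58
tool_pos: [563.1, 226.9, 23.1]
tool_rot: [0.0, 0.706, 0.001, 0.708]
force: [-2.1, -0.6, 7.8]
grip_width: 34.6
```

```bash
python3 -c "
from h import *
s,f=shot('wrist','w21.png')
go(585,-2.5,260)
"
```

```text
t 16.63 pos [563.1 226.9  23.1] F [-1.4 -0.4  7.8] w 34.4 turn [ 0.1  0.1 -0. ] shift [-0.237  -0.2292  0.0222] rows 7.9
```

View pics/w21.png

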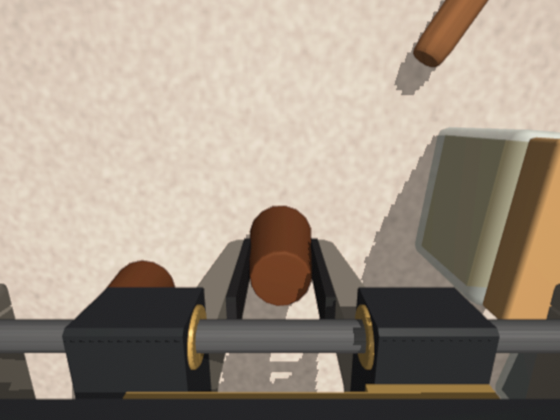

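>>> {"op": "move_arm", "data": {"increments": [[[0,0,0],[-0.03,0,0],1],[[0,0,0],[-0.07,0,0],1],[[0,0,0],[-0.11,0,0],1],[[0,0,0],[-0.15,0,0],1],[[0,0,0],[-0.235,-0.229,0.021],1],[[0,0,0],[-0.235,-0.229,0.021],1],[[0,0,0],[-0.235,-0.229,0.021],1],[[0,0,0],[-0.235,-0.229,0.021],1],[[0,0,0],[-0.235,-0.229,0.021],1],[[0,0,0],[-0.235,-0.229,0.021],1]]}}

```text
clock: 17.47
tool_pos: [583.3, -4.7, 258.2]
tool_rot: [-0.0, 0.706, 0.0, 0.708]
force: [0.5, 0.0, -0.4]
grip_width: 34.3
```

```bash
python3 -c "
from h import *
s,f=shot('wrist','w22.png')
go(585,-2.5,260)
s,f=shot('side','s22.png')
im=f['color'][120:280,190:370];cv2.imwrite('pics/s22z.png',cv2.cvtColor(cv2.resize(im,None,fx=3.7,fy=3.7,interpolation=2),cv2.COLOR_RGB2BGR))
"
```

```text
t 17.52 pos [585.  -10.  260.7] F [ 1.5 -3.8  0.4] w 34.7 turn [-0.1  0.3  0.2] shift [ 0.0007  0.0075 -0.    ] rows 0.2
```

View pics/s22z.png

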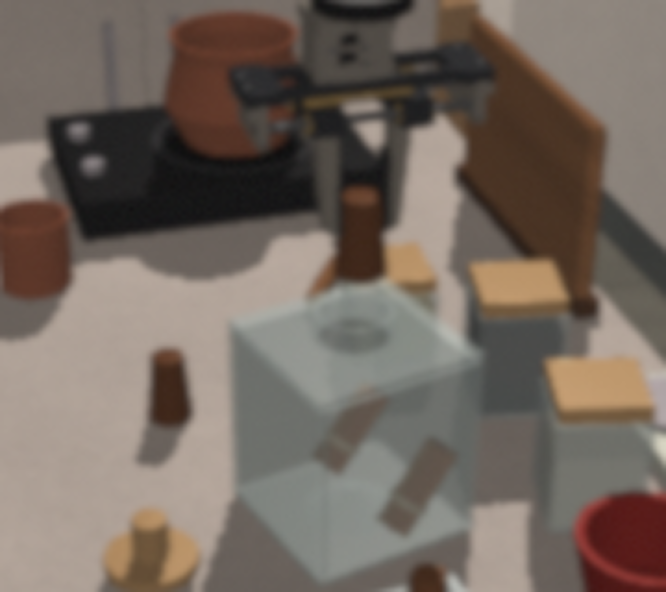

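View pics/w22.png

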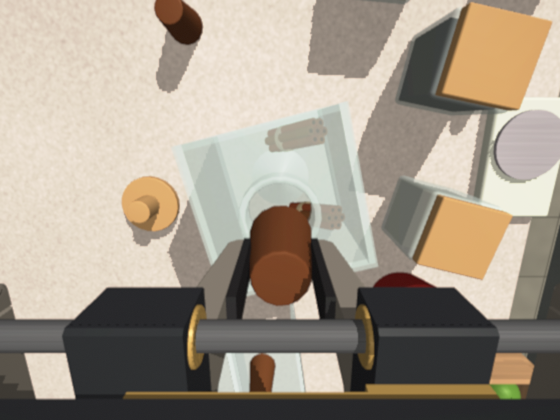

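>>> {"op": "move_arm", "data": {"increments": [[[0,0,0],[0,0,0],1],[[0,0,0],[0,0,0],1],[[0,0,0],[0,0,0],1]]}}

```text
clock: 17.82
tool_pos: [582.8, -1.4, 255.9]
tool_rot: [-0.001, 0.707, 0.001, 0.707]
force: [-0.4, 0.8, -0.8]
grip_width: 34.6
```

```bash
python3 -c "
from h import *
P=[]
for i in range(4):
  s,f=shot('wrist','w23.png');P.append(s['tool_pos'])
print(np.array(P).round(1))
im=f['color'][130:270,200:360];cv2.imwrite('pics/w23z.png',cv2.cvtColor(cv2.resize(im,None,fx=5,fy=4.2857,interpolation=2),cv2.COLOR_RGB2BGR))
for r in (34,28):
  for z in (200,):
    print([proj(f,[584.5+r*np.cos(a),-2.5+r*np.sin(a),z]).round(1) for a in (0,np.pi/2,np.pi,-np.pi/2)])
"
```

```text
[[582.8  -1.4 255.9]
 [582.8  -1.2 255.8]
 [582.9  -1.3 255.8]
 [583.   -1.3 255.8]]
[array([323.7, 220.1]), array([281.1, 177.7]), array([238.2, 219.9]), array([280.8, 259.3])]
[array([316.2, 220.1]), array([281.1, 185.4]), array([245.8, 219.9]), array([280.9, 252.6])]
```

View pics/w23z.png

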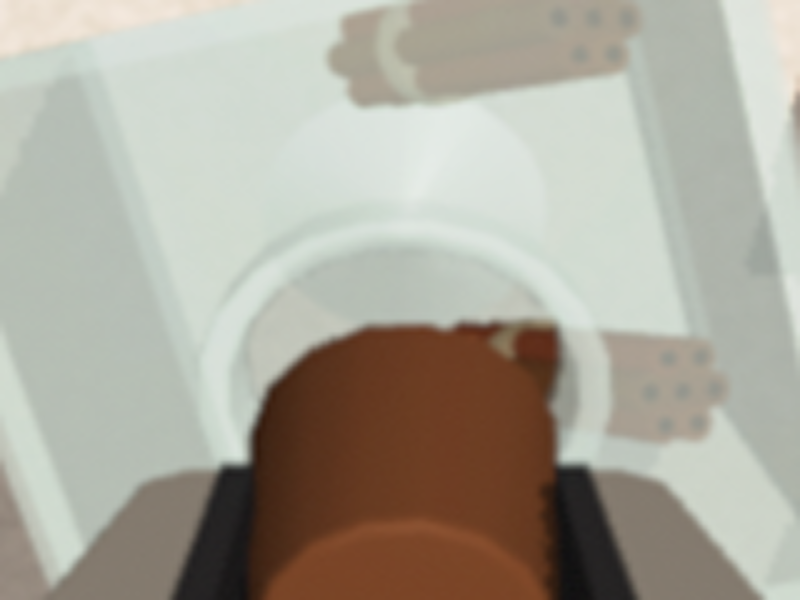

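>>> {"op": "move_arm", "data": {"increments": [[[0,0,0],[0,-0.001,0.0015],1],[[0,0,0],[0.03,-0.001,0.0015],1],[[0,0,0],[0.05,-0.001,0.0015],1],[[0,0,0],[0.062,-0.001,0.0015],1],[[0,0,0],[0.062,-0.001,0.0015],1],[[0,0,0],[0.062,-0.001,0.0015],1]]}}

```text
clock: 18.52
tool_pos: [584.7, -3.4, 194.2]
tool_rot: [-0.0, 0.707, 0.0, 0.707]
force: [0.2, 0.3, 0.0]
grip_width: 34.6
```

>>> {"op": "move_arm", "data": {"increments": [[[0,0,0],[0,0,0],0.3],[[0,0,0],[0,0,0],0.3],[[0,0,0],[0,0,0],0.3],[[0,0,0],[0,0,0],0.3],[[0,0,0],[-0.03,0,0],0.3],[[0,0,0],[-0.06,0,0],0.3],[[0,0,0],[-0.06,0,0],0.3]]}}

```text
clock: 19.1
tool_pos: [587.8, -3.5, 260.4]
tool_rot: [-0.0, 0.704, 0.0, 0.71]
force: [0.8, 0.6, 1.1]
grip_width: 64.3
```

```bash
python3 -c "
from h import *
s,f=shot('wrist','w24.png')
s,f=shot('side','s24.png')
go(468,184,130)
im=f['color'][120:280,190:370];cv2.imwrite('pics/s24z.png',cv2.cvtColor(cv2.resize(im,None,fx=3.7,fy=3.7,interpolation=2),cv2.COLOR_RGB2BGR))
"
```

```text
t 19.2 pos [585.8  -3.5 255.9] F [-0.8 -0.5 -0.2] w 64.5 turn [0.  0.2 0. ] shift [ 0.1255  0.1876 -0.118 ] rows 6.1
```

View pics/w24.png

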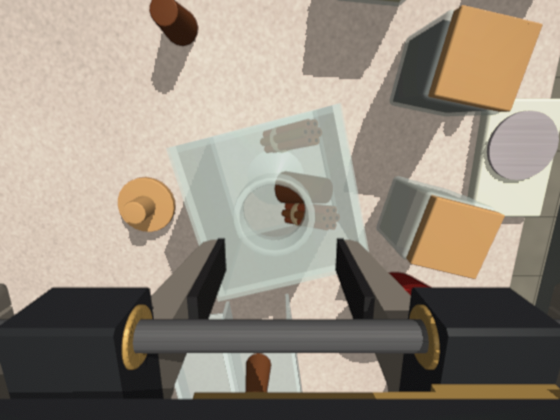

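View pics/s24z.png

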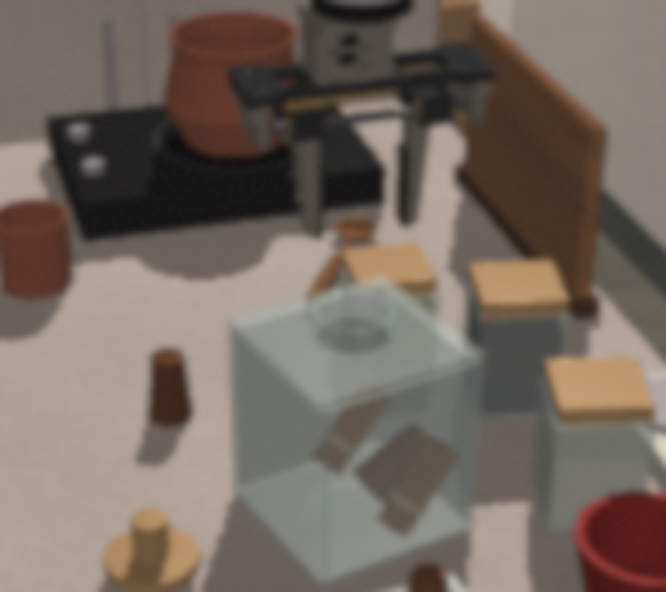

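>>> {"op": "move_arm", "data": {"increments": [[[0,0,0],[0.12,0.188,-0.118],0.2],[[0,0,0],[0.12,0.188,-0.118],0.2],[[0,0,0],[0.12,0.188,-0.118],0.2],[[0,0,0],[0.12,0.188,-0.118],0.2],[[0,0,0],[0.12,0.188,-0.118],0.2],[[0,0,0],[0.12,0.188,-0.118],0.2],[[0,0,0],[0.12,0.188,-0.118],0.2],[[0,0,0],[0.12,0.188,-0.118],0.2],[[0,0,0],[0.12,0.188,-0.118],0.2]]}}

```text
clock: 19.95
tool_pos: [466.6, 184.2, 134.0]
tool_rot: [-0.001, 0.707, 0.001, 0.707]
force: [0.4, 0.5, 0.5]
grip_width: 73.8
```

```bash
python3 -c "
from h import *
shot('side','tmp.png');s,f=shot('wrist','w25.png')
go(468,184,22)
im=f['color'][140:260,180:380];cv2.imwrite('pics/w25z.png',cv2.cvtColor(cv2.resize(im,None,fx=4,fy=4,interpolation=2),cv2.COLOR_RGB2BGR))
for u,v in [(282,205),(282,215)]: print(onz(f,u,v,66))
"
```

```text
t 20.05 pos [467.7 183.8 134.7] F [ 0.7 -0.1  0.1] w 73.5 turn [-0.   0.1 -0. ] shift [0.1127 0.0002 0.0002] rows 2.7
[469.80350594 191.74249029  66.        ]
[469.82615932 183.11410634  66.        ]
```

View pics/w25z.png

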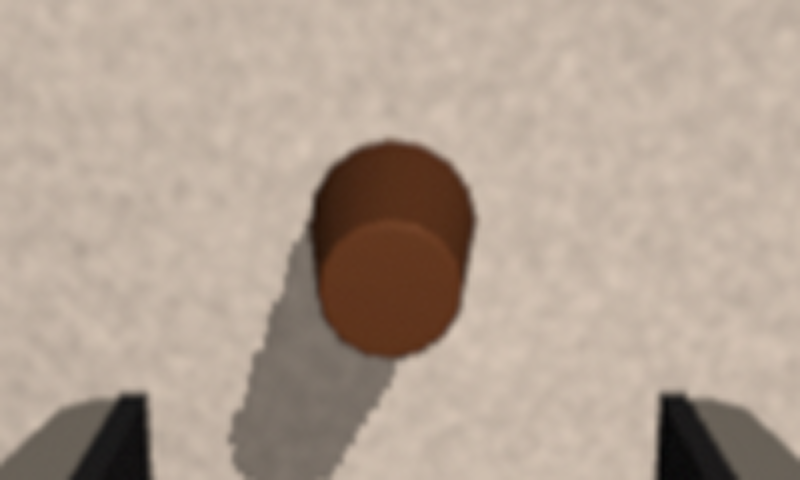

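>>> {"op": "move_arm", "data": {"increments": [[[0,0,0],[0.035,0.001,-0.001],0.2],[[0,0,0],[0.07,0.001,-0.001],0.2],[[0,0,0],[0.105,0.001,-0.001],0.2],[[0,0,0],[0.112,0.001,-0.001],0.4],[[0,0,0],[0.112,0.001,-0.001],0.7],[[0,0,0],[0.112,0.001,-0.001],1],[[0,0,0],[0.112,0.001,-0.001],1],[[0,0,0],[0.112,0.001,-0.001],1],[[0,0,0],[0.112,0.001,-0.001],1],[[0,0,0],[0.112,0.001,-0.001],1]]}}

```text
clock: 20.88
tool_pos: [466.5, 185.7, 23.8]
tool_rot: [-0.0, 0.706, 0.001, 0.708]
force: [-1.4, -1.4, 9.4]
grip_width: 34.6
```

```bash
python3 -c "
from h import *
s,f=shot('wrist','w26.png')
go(581.5,-3,256)
"
```

```text
t 20.93 pos [466.5 185.7  23.8] F [-0.7 -1.6  9.4] w 34.3 turn [ 0.1  0.1 -0. ] shift [-0.2321 -0.1887  0.1153] rows 7.7
```

View pics/w26.png

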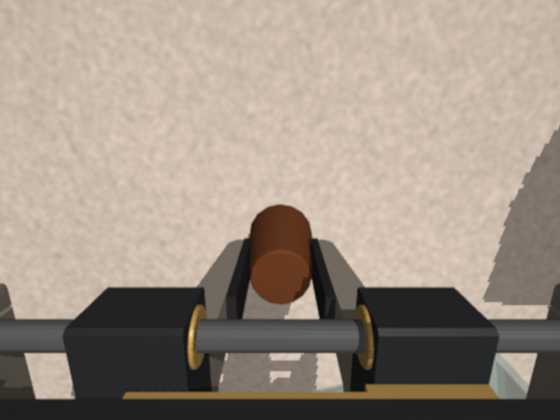

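>>> {"op": "move_arm", "data": {"increments": [[[0,0,0],[-0.03,0,0],1],[[0,0,0],[-0.07,0,0],1],[[0,0,0],[-0.11,0,0],1],[[0,0,0],[-0.15,0,0],1],[[0,0,0],[-0.234,-0.189,0.116],1],[[0,0,0],[-0.234,-0.189,0.116],1],[[0,0,0],[-0.234,-0.189,0.116],1],[[0,0,0],[-0.234,-0.189,0.116],1],[[0,0,0],[-0.234,-0.189,0.116],1],[[0,0,0],[-0.234,-0.189,0.116],1]]}}

```text
clock: 21.77
tool_pos: [583.5, -6.4, 258.7]
tool_rot: [-0.0, 0.706, -0.0, 0.708]
force: [-0.5, -0.2, -1.0]
grip_width: 34.2
```

>>> {"op": "move_arm", "data": {"increments": [[[0,0,0],[0,0,0],1],[[0,0,0],[0,0,0],1],[[0,0,0],[0,0,0],1]]}}

```text
clock: 22.02
tool_pos: [581.0, -3.1, 256.1]
tool_rot: [-0.0, 0.707, 0.0, 0.707]
force: [-0.9, 1.3, -2.3]
grip_width: 34.5
```

```bash
python3 -c "
from h import *
s,f=shot('wrist','w27.png')
go(582,-3,194)
"
```

```text
t 22.07 pos [580.8  -2.7 255.9] F [ 0.1 -0.8 -1.8] w 34.3 turn [ 0.1 -0.1 -0. ] shift [ 0.0619 -0.0003  0.0013] rows 1.5
```

View pics/w27.png

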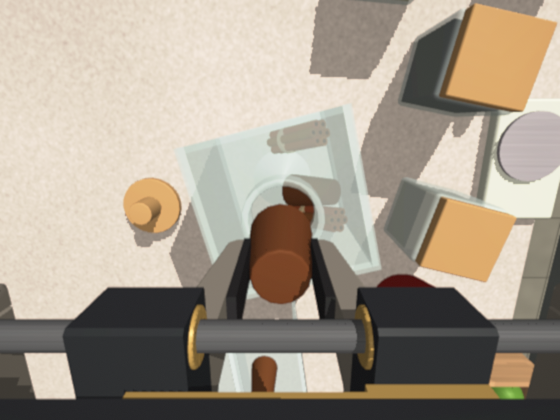

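>>> {"op": "move_arm", "data": {"increments": [[[0,0,0],[0,0,0.001],1],[[0,0,0],[0.03,0,0.001],1],[[0,0,0],[0.05,0,0.001],1],[[0,0,0],[0.062,0,0.001],1],[[0,0,0],[0.062,0,0.001],1],[[0,0,0],[0.062,0,0.001],1]]}}

```text
clock: 22.57
tool_pos: [582.4, -2.9, 194.1]
tool_rot: [-0.001, 0.708, 0.001, 0.707]
force: [-0.1, 0.1, -1.3]
grip_width: 34.4
```

```bash
python3 -c "
from h import *
go(582,-3,194)
"
```

```text
t 22.57 pos [582.4  -2.9 194.1] F [-0.1  0.1 -1.3] w 34.4 turn [ 0.1 -0.1 -0. ] shift [ 0.0001 -0.0001 -0.0004] rows 0.0
```

>>> {"op": "move_arm", "data": {"increments": [[[0,0,0],[0,0,0],0.3],[[0,0,0],[0,0,0],0.3],[[0,0,0],[0,0,0],0.3],[[0,0,0],[0,0,0],0.3],[[0,0,0],[-0.03,0,0],0.3],[[0,0,0],[-0.06,0,0],0.3],[[0,0,0],[-0.06,0,0],0.3]]}}

```text
clock: 23.15
tool_pos: [585.9, -3.6, 260.4]
tool_rot: [-0.0, 0.704, 0.0, 0.71]
force: [0.2, -0.0, 1.1]
grip_width: 64.5
```

```bash
python3 -c "
from h import *
s,f=shot('wrist','w28.png')
s,f=shot('side','s28.png')
go(561,-259,200)
im=f['color'][180:380,190:370];cv2.imwrite('pics/s28z.png',cv2.cvtColor(cv2.resize(im,None,fx=3,fy=3,interpolation=2),cv2.COLOR_RGB2BGR))
"
```

```text
t 23.25 pos [583.7  -3.6 255.9] F [ 0.  -0.1 -0.7] w 64.2 turn [0.  0.2 0. ] shift [ 0.0558 -0.2554 -0.0231] rows 6.3
```

View pics/w28.png

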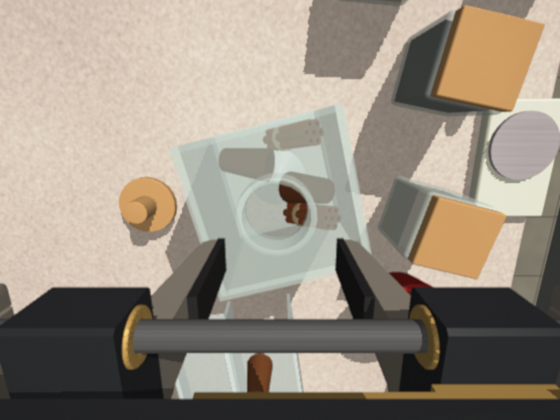

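View pics/s28z.png

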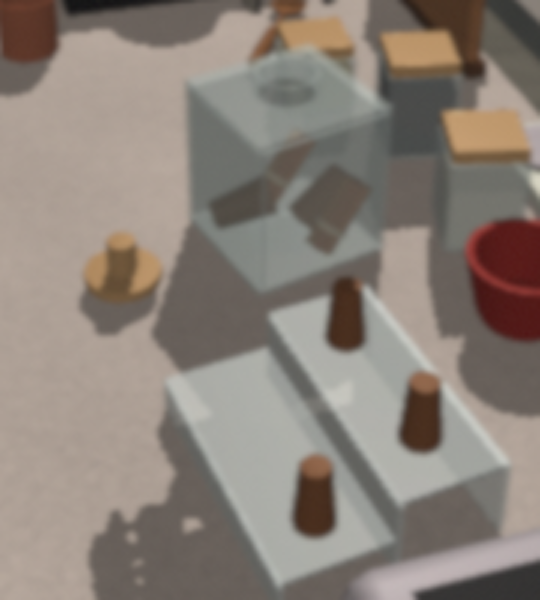

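>>> {"op": "move_arm", "data": {"increments": [[[0,0,0],[0,-0.254,-0.024],0.2],[[0,0,0],[0,-0.254,-0.024],0.2],[[0,0,0],[0,-0.254,-0.024],0.2],[[0,0,0],[0.046,-0.254,-0.024],0.2],[[0,0,0],[0.046,-0.254,-0.024],0.2],[[0,0,0],[0.046,-0.254,-0.024],0.2],[[0,0,0],[0.046,-0.254,-0.024],0.2],[[0,0,0],[0.046,-0.254,-0.024],0.2],[[0,0,0],[0.046,-0.254,-0.024],0.2],[[0,0,0],[0.046,-0.254,-0.024],0.2]]}}

```text
clock: 24.08
tool_pos: [559.1, -256.4, 208.2]
tool_rot: [-0.0, 0.707, 0.001, 0.707]
force: [0.0, 0.0, -0.4]
grip_width: 73.4
```

```bash
cat >> h.py <<'E'
def look(fn,u0,v0,w,h,k):
    s,f=shot('wrist',fn);im=f['color'][v0:v0+h,u0:u0+w]
    cv2.imwrite('pics/'+fn,cv2.cvtColor(cv2.resize(im,None,fx=k,fy=k,interpolation=2),cv2.COLOR_RGB2BGR));return f
E
python3 -c "
from h import *
shot('side','tmp.png');f=look('w29.png',80,120,400,200,2)
go(559,-258,92)
for u,v in [(282,205),(282,215)]: print(onz(f,u,v,135))
"
```

```text
t 24.18 pos [ 559.5 -256.1  208.7] F [ 0.4  1.4 -0. ] w 73.5 turn [ 0.1  0.  -0. ] shift [ 0.1167 -0.0019 -0.0006] rows 2.8
[ 561.92753523 -249.71232304  135.        ]
[ 561.95975671 -258.5159055   135.        ]
```

View pics/w29.png

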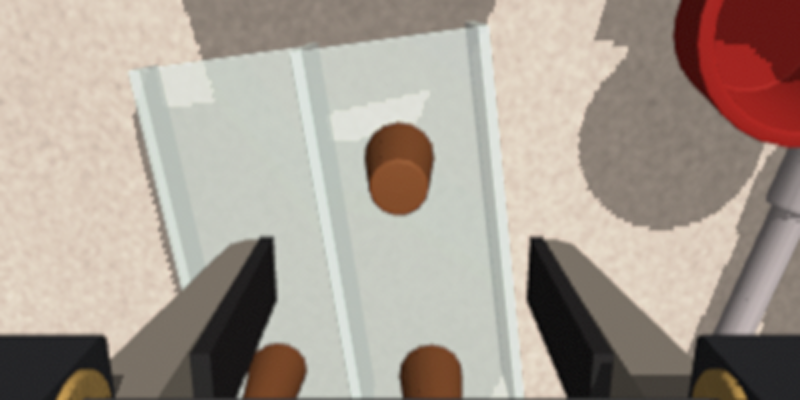

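>>> {"op": "move_arm", "data": {"increments": [[[0,0,0],[0.035,-0.001,0],0.2],[[0,0,0],[0.07,-0.001,0],0.2],[[0,0,0],[0.105,-0.001,0],0.3],[[0,0,0],[0.115,-0.001,0],0.5],[[0,0,0],[0.115,-0.001,0],0.7],[[0,0,0],[0.115,-0.001,0],1],[[0,0,0],[0.115,-0.001,0],1],[[0,0,0],[0.115,-0.001,0],1],[[0,0,0],[0.115,-0.001,0],1],[[0,0,0],[0.115,-0.001,0],1]]}}

```text
clock: 25.02
tool_pos: [560.1, -259.0, 95.2]
tool_rot: [-0.001, 0.706, -0.0, 0.708]
force: [-0.7, 1.0, 7.8]
grip_width: 28.5
```

```bash
python3 -c "
from h import *
f=look('w30.png',80,120,400,200,2)
go(584,-1,256)
"
```

```text
t 25.07 pos [ 560.1 -259.    95.2] F [-0.1  0.9  8. ] w 28.8 turn [0.  0.1 0.1] shift [-0.161   0.2578  0.0245] rows 7.3
```

View pics/w30.png

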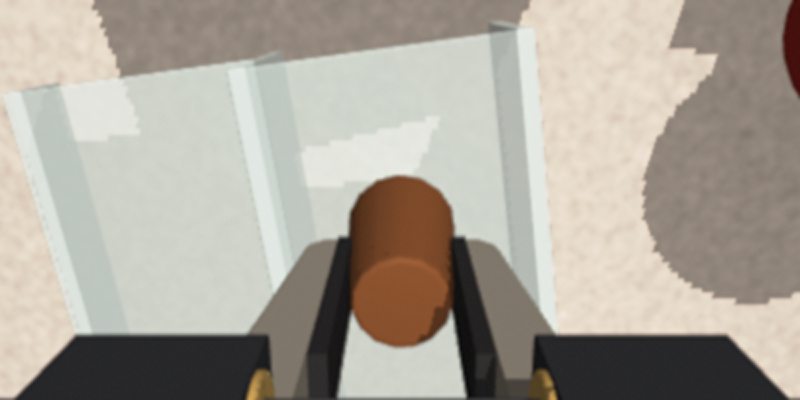

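>>> {"op": "move_arm", "data": {"increments": [[[0,0,0],[-0.03,0,0],1],[[0,0,0],[-0.07,0,0],1],[[0,0,0],[-0.161,0.252,0.021],1],[[0,0,0],[-0.161,0.252,0.021],1],[[0,0,0],[-0.161,0.252,0.021],1],[[0,0,0],[-0.161,0.252,0.021],1],[[0,0,0],[-0.161,0.252,0.021],1],[[0,0,0],[-0.161,0.252,0.021],1],[[0,0,0],[-0.161,0.252,0.021],1],[[0,0,0],[-0.161,0.252,0.021],1]]}}

```text
clock: 25.9
tool_pos: [581.1, -2.8, 257.0]
tool_rot: [-0.001, 0.706, 0.002, 0.709]
force: [0.3, -0.3, -0.9]
grip_width: 28.3
```

>>> {"op": "move_arm", "data": {"increments": [[[0,0,0],[0,0,0],1],[[0,0,0],[0,0,0],1],[[0,0,0],[0,0,0],1]]}}

```text
clock: 26.15
tool_pos: [579.4, -7.8, 253.8]
tool_rot: [-0.0, 0.707, -0.0, 0.707]
force: [0.0, 0.5, -1.5]
grip_width: 28.7
```

```bash
python3 -c "
from h import *
go(581,-7,194)
"
```

```text
t 26.15 pos [579.4  -7.8 253.8] F [ 0.   0.5 -1.5] w 28.7 turn [-0. -0.  0.] shift [0.0598 0.0008 0.0017] rows 1.4
```

>>> {"op": "move_arm", "data": {"increments": [[[0,0,0],[0,0.001,0.0015],1],[[0,0,0],[0.03,0.001,0.0015],1],[[0,0,0],[0.05,0.001,0.0015],1],[[0,0,0],[0.06,0.001,0.0015],1],[[0,0,0],[0.06,0.001,0.0015],1],[[0,0,0],[0.06,0.001,0.0015],1]]}}

```text
clock: 26.65
tool_pos: [581.3, -6.0, 194.2]
tool_rot: [-0.0, 0.707, 0.0, 0.707]
force: [0.2, 1.3, -0.9]
grip_width: 28.4
```

>>> {"op": "move_arm", "data": {"increments": [[[0,0,0],[0,0,0],0.3],[[0,0,0],[0,0,0],0.3],[[0,0,0],[0,0,0],0.3],[[0,0,0],[0,0,0],0.3],[[0,0,0],[-0.03,0,0],0.3],[[0,0,0],[-0.06,0,0],0.3],[[0,0,0],[-0.06,0,0],0.3]]}}

```text
clock: 27.23
tool_pos: [584.3, -5.5, 260.3]
tool_rot: [-0.0, 0.704, 0.0, 0.71]
force: [1.4, -0.5, -0.2]
grip_width: 64.5
```

```bash
python3 -c "
from h import *
f=look('w31.png',80,60,400,240,2)
s,f=shot('side','s31.png')
go(576,-386,210)
im=f['color'][180:380,190:370];cv2.imwrite('pics/s31z.png',cv2.cvtColor(cv2.resize(im,None,fx=3,fy=3,interpolation=2),cv2.COLOR_RGB2BGR))
"
```

```text
t 27.33 pos [582.2  -5.4 255.9] F [-0.6  0.6 -0.5] w 64.5 turn [0.1 0.2 0. ] shift [ 0.0459 -0.3805 -0.0068] rows 9.2
```

View pics/w31.png

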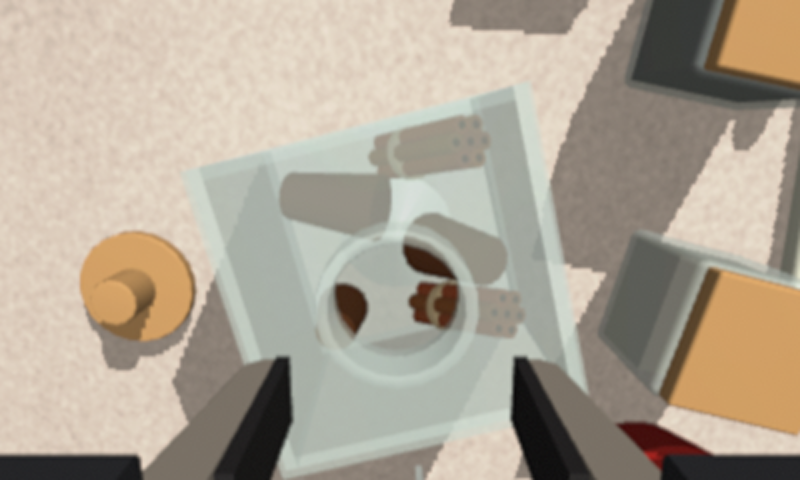

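View pics/s31z.png

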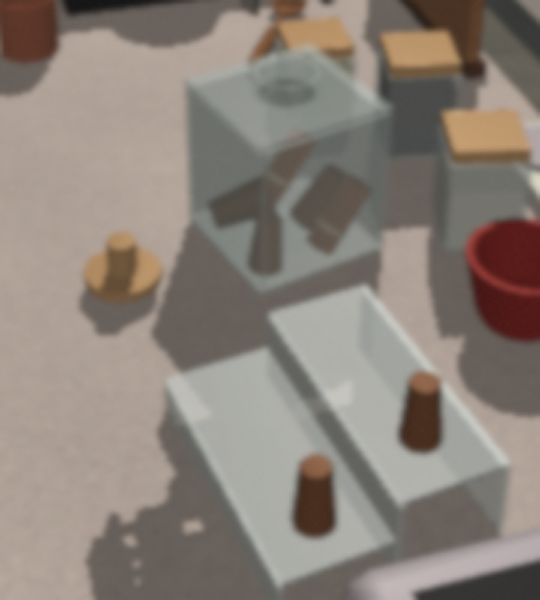

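>>> {"op": "move_arm", "data": {"increments": [[[0,0,0],[0,-0.381,-0.007],0.2],[[0,0,0],[0,-0.381,-0.007],0.2],[[0,0,0],[0,-0.381,-0.007],0.2],[[0,0,0],[0.046,-0.381,-0.007],0.2],[[0,0,0],[0.046,-0.381,-0.007],0.2],[[0,0,0],[0.046,-0.381,-0.007],0.2],[[0,0,0],[0.046,-0.381,-0.007],0.2],[[0,0,0],[0.046,-0.381,-0.007],0.2],[[0,0,0],[0.046,-0.381,-0.007],0.2],[[0,0,0],[0.046,-0.381,-0.007],0.2]]}}

```text
clock: 28.17
tool_pos: [572.7, -391.4, 205.2]
tool_rot: [0.001, 0.708, -0.001, 0.706]
force: [-0.6, 0.1, 0.1]
grip_width: 73.5
```

>>> {"op": "move_arm", "data": {"increments": [[[0,0,0],[0,0,0],0.2],[[0,0,0],[0,0,0],0.2]]}}

```text
clock: 28.33
tool_pos: [573.9, -386.0, 206.9]
tool_rot: [0.001, 0.708, 0.0, 0.706]
force: [-0.7, 0.8, 0.2]
grip_width: 73.7
```

```bash
python3 -c "
from h import *
f=look('w32.png',80,120,400,200,2)
go(576,-386,94)
for u,v in [(282,205),(282,215)]: print(onz(f,u,v,135))
"
```

```text
t 28.38 pos [ 574.4 -385.2  207.5] F [ 0.1 -0.1 -1.3] w 73.8 turn [ 0.  -0.1 -0.1] shift [ 0.1135 -0.001   0.0018] rows 2.7
[ 576.24318804 -379.00519849  135.        ]
[ 576.25434699 -387.74642357  135.        ]
```

View pics/w32.png

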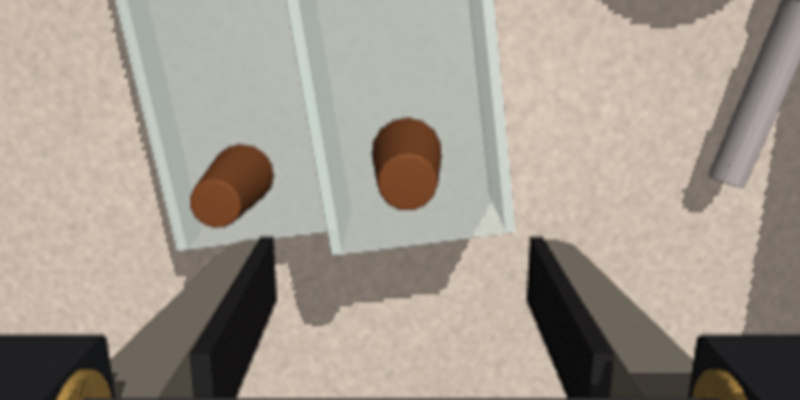

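>>> {"op": "move_arm", "data": {"increments": [[[0,0,0],[0.035,0.001,0.003],0.2],[[0,0,0],[0.07,0.001,0.003],0.2],[[0,0,0],[0.105,0.001,0.003],0.3],[[0,0,0],[0.113,0.001,0.003],0.5],[[0,0,0],[0.113,0.001,0.003],0.7],[[0,0,0],[0.113,0.001,0.003],1],[[0,0,0],[0.113,0.001,0.003],1],[[0,0,0],[0.113,0.001,0.003],1],[[0,0,0],[0.113,0.001,0.003],1],[[0,0,0],[0.113,0.001,0.003],1]]}}

```text
clock: 29.22
tool_pos: [578.6, -386.2, 97.4]
tool_rot: [-0.001, 0.706, -0.0, 0.708]
force: [-0.3, 0.2, 7.4]
grip_width: 28.5
```

```bash
python3 -c "
from h import *
f=look('w33.png',80,120,400,200,2)
go(584.5,-7,256)
"
```

```text
t 29.27 pos [ 578.6 -386.3   97.4] F [-0.8  0.7  6.8] w 28.2 turn [0.  0.1 0.1] shift [-0.1593  0.379   0.0066] rows 9.9
```

View pics/w33.png

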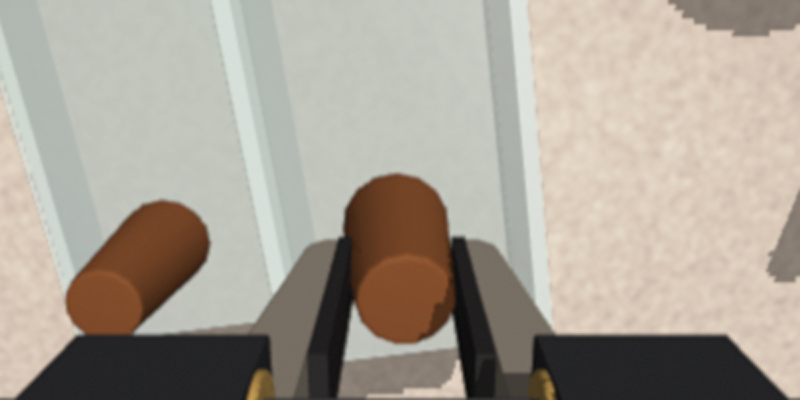

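>>> {"op": "move_arm", "data": {"increments": [[[0,0,0],[-0.03,0,0],1],[[0,0,0],[-0.07,0,0],1],[[0,0,0],[-0.159,0.379,0.006],1],[[0,0,0],[-0.159,0.379,0.006],1],[[0,0,0],[-0.159,0.379,0.006],1],[[0,0,0],[-0.159,0.379,0.006],1],[[0,0,0],[-0.159,0.379,0.006],1],[[0,0,0],[-0.159,0.379,0.006],1],[[0,0,0],[-0.159,0.379,0.006],1],[[0,0,0],[-0.159,0.379,0.006],1]]}}

```text
clock: 30.1
tool_pos: [582.3, -59.3, 242.7]
tool_rot: [-0.0, 0.707, 0.0, 0.708]
force: [0.9, -0.2, -0.7]
grip_width: 28.4
```

```bash
python3 -c "
from h import *
go(584.5,-7,256)
"
```

```text
t 30.1 pos [582.3 -59.3 242.7] F [ 0.9 -0.2 -0.7] w 28.4 turn [0.  0.1 0. ] shift [-0.0133  0.0523  0.0023] rows 1.3
```

>>> {"op": "move_arm", "data": {"increments": [[[0,0,0],[-0.0135,0.0525,0.002],1],[[0,0,0],[-0.0135,0.0525,0.002],1],[[0,0,0],[-0.0135,0.0525,0.002],1],[[0,0,0],[-0.0135,0.0525,0.002],1],[[0,0,0],[-0.0135,0.0525,0.002],1]]}}

```text
clock: 30.52
tool_pos: [584.2, -9.6, 254.7]
tool_rot: [-0.0, 0.707, -0.0, 0.707]
force: [-0.2, -0.5, -0.8]
grip_width: 28.5
```

```bash
python3 -c "
from h import *
f=look('w34.png',160,120,240,180,3)
go(584,-6,194)
"
```

```text
t 30.57 pos [584.2 -10.  254.6] F [-1.4  0.1 -0.5] w 28.5 turn [-0. -0.  0.] shift [ 0.0606  0.004  -0.0001] rows 1.5
```

View pics/w34.png

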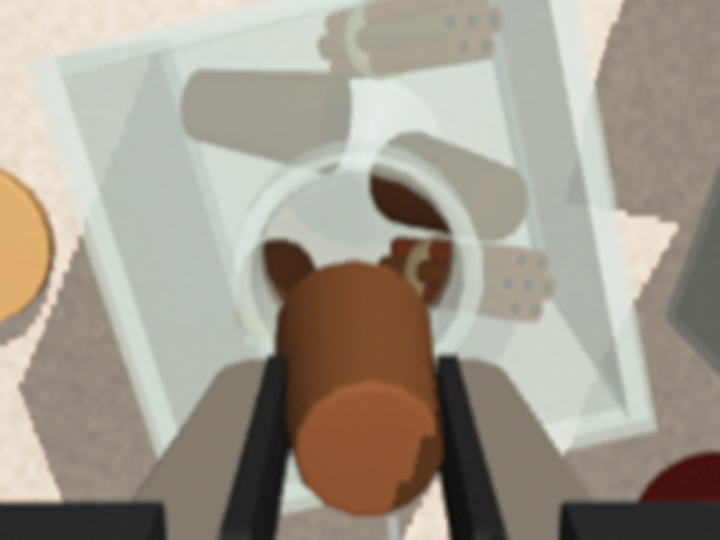

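>>> {"op": "move_arm", "data": {"increments": [[[0,0,0],[0,0.004,0.002],1],[[0,0,0],[0,0.004,0.002],1],[[0,0,0],[0.03,0.004,0.002],1],[[0,0,0],[0.05,0.004,0.002],1],[[0,0,0],[0.0605,0.004,0.002],1],[[0,0,0],[0.0605,0.004,0.002],1],[[0,0,0],[0.0605,0.004,0.002],1]]}}

```text
clock: 31.15
tool_pos: [586.4, -4.9, 194.4]
tool_rot: [-0.0, 0.707, 0.0, 0.707]
force: [0.3, -0.4, 0.4]
grip_width: 28.9
```

>>> {"op": "move_arm", "data": {"increments": [[[0,0,0],[0,0,0],0.3],[[0,0,0],[0,0,0],0.3],[[0,0,0],[0,0,0],0.3],[[0,0,0],[0,0,0],0.3],[[0,0,0],[-0.03,0,0],0.3],[[0,0,0],[-0.06,0,0],0.3],[[0,0,0],[-0.06,0,0],0.3]]}}

```text
clock: 31.73
tool_pos: [589.5, -4.5, 260.6]
tool_rot: [-0.0, 0.704, 0.0, 0.71]
force: [0.7, -0.6, 0.5]
grip_width: 64.4
```

```bash
python3 -c "
from h import *
f=look('w35.png',80,60,400,240,2)
s,f=shot('side','s35.png')
go(485,-405,170)
im=f['color'][180:380,190:370];cv2.imwrite('pics/s35z.png',cv2.cvtColor(cv2.resize(im,None,fx=3,fy=3,interpolation=2),cv2.COLOR_RGB2BGR))
"
```

```text
t 31.83 pos [587.4  -4.5 256.1] F [ 0.7 -0.9  0.5] w 64.3 turn [0.1 0.2 0. ] shift [ 0.0858 -0.4004 -0.103 ] rows 10.1
```

View pics/w35.png

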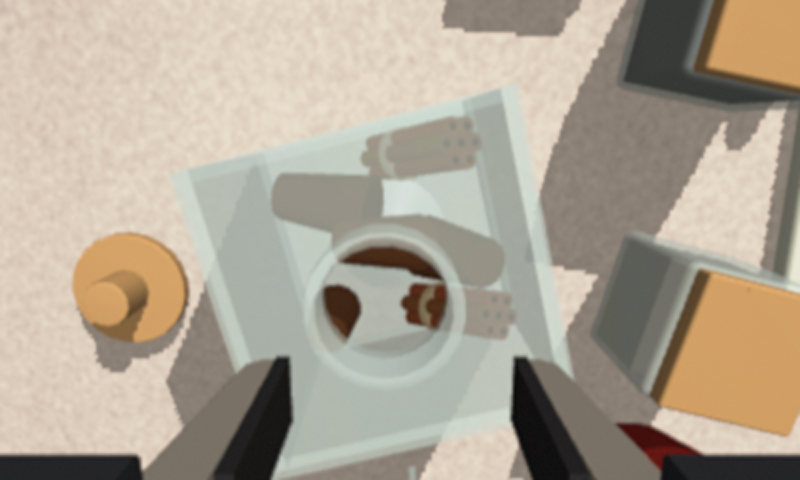

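View pics/s35z.png

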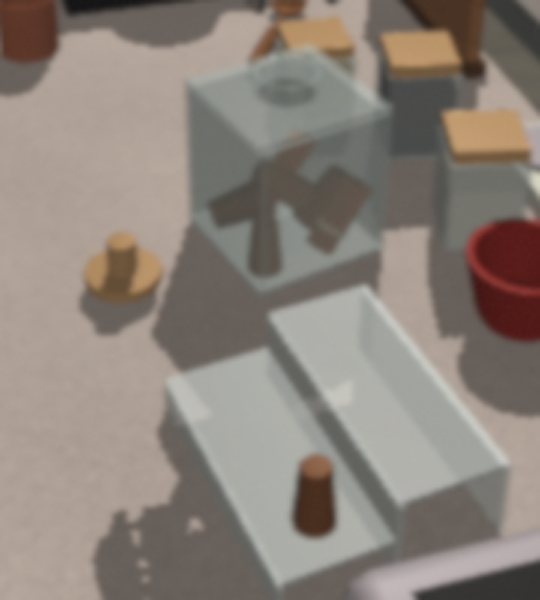

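>>> {"op": "move_arm", "data": {"increments": [[[0,0,0],[0,-0.4,-0.103],0.2],[[90,0,0],[0,-0.4,-0.103],0.2],[[90,0,0],[0,-0.4,-0.103],0.2],[[90,0,0],[0,-0.4,-0.103],0.2],[[90,0,0],[0,-0.4,-0.103],0.2],[[90,0,0],[0,-0.4,-0.103],0.2],[[90,0,0],[0,-0.4,-0.103],0.2],[[90,0,0],[0,-0.4,-0.103],0.2],[[90,0,0],[0,-0.4,-0.103],0.2],[[90,0,0],[0,-0.4,-0.103],0.2]]}}

```text
clock: 32.67
tool_pos: [482.2, -406.5, 253.2]
tool_rot: [0.379, 0.598, -0.379, 0.597]
force: [1.1, -0.7, 0.0]
grip_width: 73.6
```

```bash
python3 -c "
from h import *
go(485,-405,190,-np.pi/2)
"
```

```text
t 32.67 pos [ 482.2 -406.5  253.2] F [ 1.1 -0.7  0. ] w 73.6 turn [25.2 -0.1  0.1] shift [ 0.0632  0.0032 -0.0001] rows 1.5
```

>>> {"op": "move_arm", "data": {"increments": [[[25.5,0,0],[0.065,0.001,0],0.2],[[25.5,0,0],[0.065,0.001,0],0.2],[[25.5,0,0],[0.065,0.001,0],0.2],[[25.5,0,0],[0.065,0.001,0],0.2],[[25.5,0,0],[0.065,0.001,0],0.2],[[25.5,0,0],[0.065,0.001,0],0.2],[[25.5,0,0],[0.065,0.001,0],0.2]]}}

```text
clock: 33.25
tool_pos: [484.6, -404.0, 189.2]
tool_rot: [0.499, 0.501, -0.499, 0.501]
force: [0.2, 0.3, -0.5]
grip_width: 73.4
```

```bash
python3 -c "
from h import *
f=look('w36.png',80,120,400,200,2)
go(485,-405,54,-np.pi/2)
for u,v in [(280,195),(280,215),(290,195)]: print(onz(f,u,v,95))
"
```

```text
t 33.3 pos [ 484.7 -404.1  189.4] F [-0.1  0.3 -1.2] w 73.4 turn [0.2 0.  0. ] shift [0.1354 0.0003 0.0009] rows 3.2
[ 496.09455755 -403.79112729   95.        ]
[ 477.25074373 -403.87367293   95.        ]
[ 496.13745232 -412.82003391   95.        ]
```

View pics/w36.png

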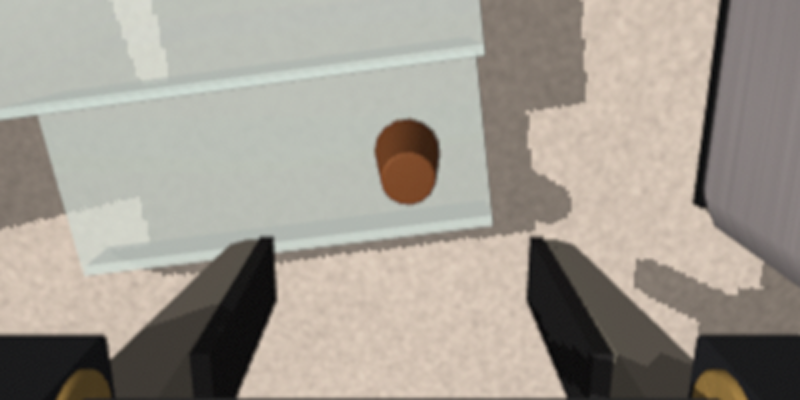

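>>> {"op": "move_arm", "data": {"increments": [[[0,0,0],[0.035,-0.0015,0.003],0.2],[[0,0,0],[0.07,-0.0015,0.003],0.2],[[0,0,0],[0.105,-0.0015,0.003],0.3],[[0,0,0],[0.134,-0.0015,0.003],0.4],[[0,0,0],[0.134,-0.0015,0.003],0.7],[[0,0,0],[0.134,-0.0015,0.003],1],[[0,0,0],[0.134,-0.0015,0.003],1],[[0,0,0],[0.134,-0.0015,0.003],1],[[0,0,0],[0.134,-0.0015,0.003],1],[[0,0,0],[0.134,-0.0015,0.003],1]]}}

```text
clock: 34.13
tool_pos: [484.4, -408.0, 57.6]
tool_rot: [0.5, 0.499, -0.499, 0.502]
force: [1.2, 1.0, 7.3]
grip_width: 28.2
```

```bash
python3 -c "
from h import *
f=look('w37.png',80,120,400,200,2)
go(583,-7,258,-np.pi/2)
"
```

```text
t 34.18 pos [ 484.4 -408.    57.6] F [0.1 1.1 7.9] w 28.1 turn [ 0.1  0.1 -0.2] shift [-0.2009  0.0998 -0.4005] rows 11.0
```

View pics/w37.png

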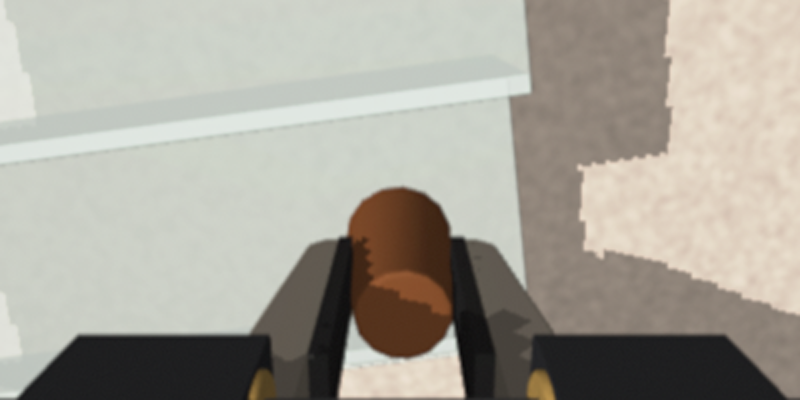

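>>> {"op": "move_arm", "data": {"increments": [[[0,0,0],[-0.03,0,0],1],[[0,0,0],[-0.07,0,0],1],[[0,0,0],[-0.11,0,0],1],[[0,0,0],[-0.201,0.1,-0.401],1],[[0,0,0],[-0.201,0.1,-0.401],1],[[0,0,0],[-0.201,0.1,-0.401],1],[[0,0,0],[-0.201,0.1,-0.401],1],[[0,0,0],[-0.201,0.1,-0.401],1],[[0,0,0],[-0.201,0.1,-0.401],1],[[0,0,0],[-0.201,0.1,-0.401],1]]}}

```text
clock: 35.02
tool_pos: [551.9, -128.9, 229.6]
tool_rot: [0.5, 0.5, -0.499, 0.501]
force: [0.8, 0.2, -1.4]
grip_width: 28.3
```

```bash
python3 -c "
from h import *
go(583,-7,258,-np.pi/2)
"
```

```text
t 35.02 pos [ 551.9 -128.9  229.6] F [ 0.8  0.2 -1.4] w 28.3 turn [ 0.1  0.  -0.1] shift [-0.0284  0.0314 -0.1218] rows 3.1
```

>>> {"op": "move_arm", "data": {"increments": [[[0,0,0],[-0.0285,0.031,-0.121],1],[[0,0,0],[-0.0285,0.031,-0.121],1],[[0,0,0],[-0.0285,0.031,-0.121],1],[[0,0,0],[-0.0285,0.031,-0.121],1],[[0,0,0],[-0.0285,0.031,-0.121],1],[[0,0,0],[-0.0285,0.031,-0.121],1],[[0,0,0],[-0.0285,0.031,-0.121],1]]}}

```text
clock: 35.6
tool_pos: [581.9, -10.9, 256.5]
tool_rot: [0.5, 0.5, -0.5, 0.5]
force: [0.2, -0.2, -1.5]
grip_width: 28.0
```

```bash
python3 -c "
from h import *
f=look('w38.png',160,120,240,180,3)
go(583,-7,194,-np.pi/2)
"
```

```text
t 35.65 pos [581.9 -11.1 256.4] F [-0.8  0.4 -1.6] w 28.3 turn [0. 0. 0.] shift [ 0.0624  0.0012 -0.0041] rows 1.5
```

View pics/w38.png

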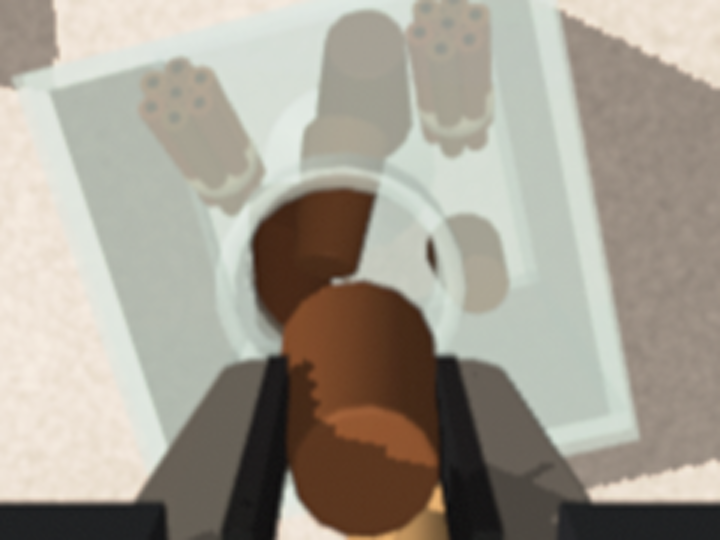

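>>> {"op": "move_arm", "data": {"increments": [[[0,0,0],[0,0.001,-0.005],1],[[0,0,0],[0,0.001,-0.005],1],[[0,0,0],[0.03,0.001,-0.005],1],[[0,0,0],[0.05,0.001,-0.005],1],[[0,0,0],[0.061,0.001,-0.005],1],[[0,0,0],[0.061,0.001,-0.005],1],[[0,0,0],[0.061,0.001,-0.005],1]]}}

```text
clock: 36.23
tool_pos: [583.4, -4.9, 195.6]
tool_rot: [0.499, 0.501, -0.5, 0.5]
force: [0.2, 0.6, -0.6]
grip_width: 28.1
```

>>> {"op": "move_arm", "data": {"increments": [[[0,0,0],[0,0,0],0.3],[[0,0,0],[0,0,0],0.3],[[0,0,0],[0,0,0],0.3],[[0,0,0],[0,0,0],0.3],[[0,0,0],[-0.03,0,0],0.3],[[0,0,0],[-0.06,0,0],0.3],[[0,0,0],[-0.06,0,0],0.3]]}}

```text
clock: 36.82
tool_pos: [586.5, -4.7, 261.8]
tool_rot: [0.502, 0.498, -0.497, 0.503]
force: [0.4, -0.9, 0.9]
grip_width: 64.2
```

```bash
python3 -c "
from h import *
f=look('w39.png',80,60,400,240,2)
s,f=shot('side','s39.png')
im=f['color'][180:380,190:370];cv2.imwrite('pics/s39z.png',cv2.cvtColor(cv2.resize(im,None,fx=3,fy=3,interpolation=2),cv2.COLOR_RGB2BGR))
s,f=shot('top','t39.png')
go(400,-40,120,-np.pi/2)
"
```

```text
t 36.97 pos [583.5  -4.6 255.9] F [ 0.2 -0.1 -0.6] w 64.6 turn [ 0.1 -0.  -0. ] shift [ 0.1358 -0.1837  0.0351] rows 5.5
```

View pics/w39.png

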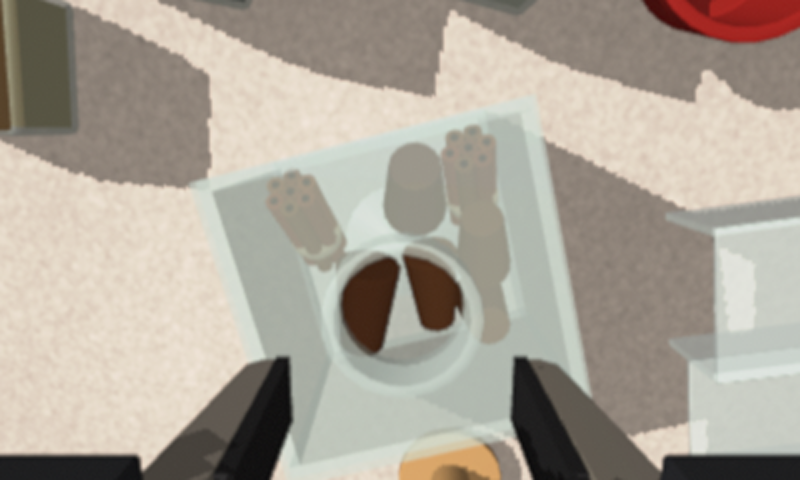

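View pics/s39z.png

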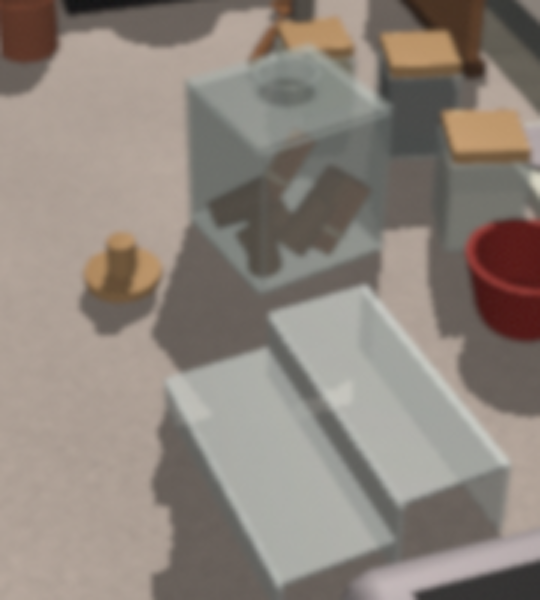

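View pics/t39.png

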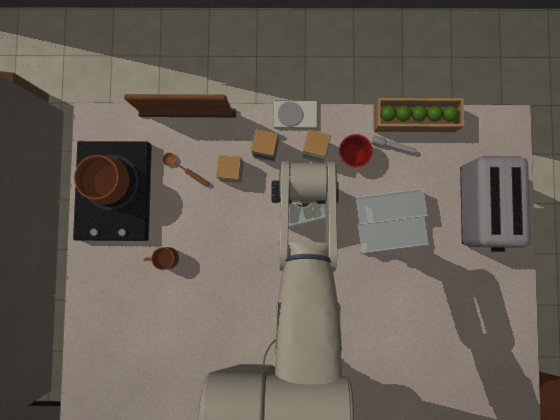

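>>> {"op": "move_arm", "data": {"increments": [[[0,0,0],[0.02,-0.183,0.035],0.3],[[0,0,0],[0.02,-0.183,0.035],0.3],[[-90,0,0],[0.02,-0.183,0.035],0.3],[[-90,0,0],[0.08,-0.183,0.035],0.3],[[-90,0,0],[0.08,-0.183,0.035],0.3],[[-90,0,0],[0.08,-0.183,0.035],0.3],[[-90,0,0],[0.08,-0.183,0.035],0.3],[[-90,0,0],[0.08,-0.183,0.035],0.3],[[-90,0,0],[0.08,-0.183,0.035],0.3],[[-90,0,0],[0.08,-0.183,0.035],0.3]]}}

```text
clock: 37.8
tool_pos: [399.4, -39.9, 174.6]
tool_rot: [0.196, 0.68, -0.197, 0.679]
force: [-0.0, 0.1, -0.1]
grip_width: 64.4
```

```bash
python3 -c "
from h import *
go(400,-40,140)
"
```

```text
t 37.8 pos [399.4 -39.9 174.6] F [-0.   0.1 -0.1] w 64.4 turn [-32.3  -0.1   0. ] shift [0.0346 0.0002 0.0006] rows 0.8
```

>>> {"op": "move_arm", "data": {"increments": [[[-32.4,0,0],[0.035,0,0],0.3],[[-32.4,0,0],[0.035,0,0],0.3],[[-32.4,0,0],[0.035,0,0],0.3],[[-32.4,0,0],[0.035,0,0],0.3],[[-32.4,0,0],[0.035,0,0],0.3],[[-32.4,0,0],[0.035,0,0],0.3],[[-32.4,0,0],[0.035,0,0],0.3]]}}

```text
clock: 38.38
tool_pos: [399.7, -39.9, 139.9]
tool_rot: [0.002, 0.708, -0.002, 0.707]
force: [-0.3, -0.5, 0.1]
grip_width: 64.4
```

```bash
python3 -c "
from h import *
f=look('w40.png',80,120,400,200,2)
go(400,-40,20,0)
for u,v in [(280,205),(280,215),(290,215)]: print(onz(f,u,v,58))
"
```

```text
t 38.43 pos [399.9 -39.9 140.1] F [-0.5 -0.6 -0.2] w 64.4 turn [-0.4 -0.1 -0. ] shift [ 1.201e-01 -1.000e-04  2.000e-04] rows 2.9
[400.42400073 -35.65179483  58.        ]
[400.36876744 -44.74214809  58.        ]
[409.15417639 -44.79283059  58.        ]
```

View pics/w40.png

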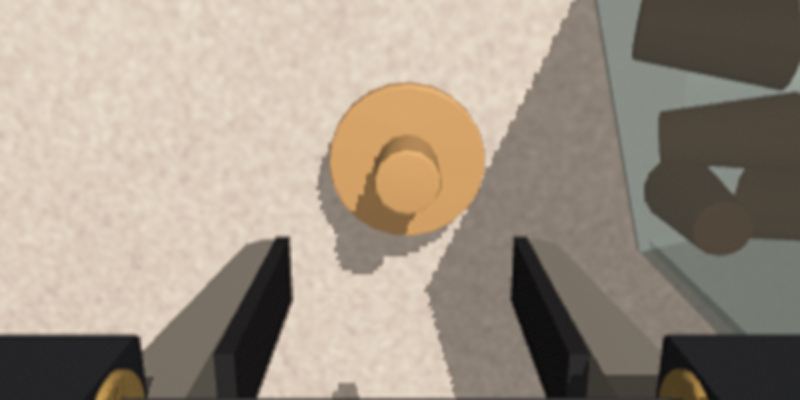

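>>> {"op": "move_arm", "data": {"increments": [[[0,0,0],[0.04,-0.0005,0.0035],0.3],[[0,0,0],[0.08,-0.0005,0.0035],0.3],[[0,0,0],[0.11,-0.0005,0.0035],0.4],[[0,0,0],[0.119,-0.0005,0.0035],0.4],[[0,0,0],[0.119,-0.0005,0.0035],0.7],[[0,0,0],[0.119,-0.0005,0.0035],1],[[0,0,0],[0.119,-0.0005,0.0035],1],[[0,0,0],[0.119,-0.0005,0.0035],1],[[0,0,0],[0.119,-0.0005,0.0035],1]]}}

```text
clock: 39.18
tool_pos: [405.2, -40.6, 23.0]
tool_rot: [0.001, 0.706, -0.001, 0.708]
force: [-0.8, -0.7, 6.0]
grip_width: 29.3
```

```bash
python3 -c "
from h import *
f=look('w41.png',80,120,400,200,2)
go(584.5,-3,262,0)
"
```

```text
t 39.23 pos [405.2 -40.6  23. ] F [-1.6  0.   9.6] w 29.3 turn [-0.2  0.2  0. ] shift [-0.2385  0.0382  0.1798] rows 7.2
```

View pics/w41.png

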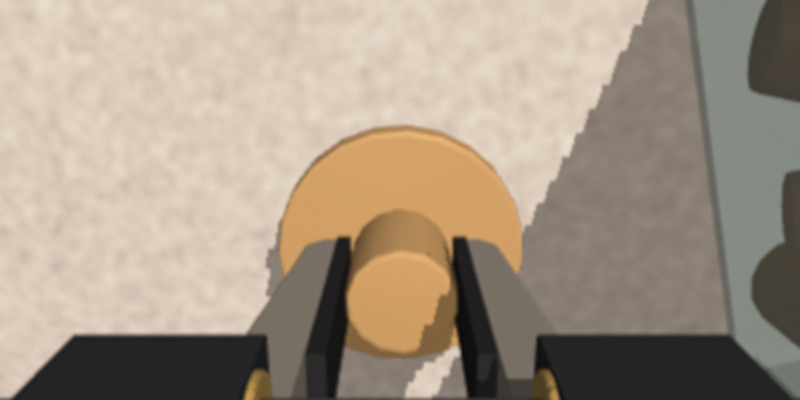

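>>> {"op": "move_arm", "data": {"increments": [[[0,0,0],[-0.03,0,0],1],[[0,0,0],[-0.07,0,0],1],[[0,0,0],[-0.11,0,0],1],[[0,0,0],[-0.15,0,0],1],[[0,0,0],[-0.19,0,0],1],[[0,0,0],[-0.238,0.038,0.18],1],[[0,0,0],[-0.238,0.038,0.18],1],[[0,0,0],[-0.238,0.038,0.18],1],[[0,0,0],[-0.238,0.038,0.18],1],[[0,0,0],[-0.238,0.038,0.18],1]]}}

```text
clock: 40.07
tool_pos: [588.2, -2.2, 262.0]
tool_rot: [0.001, 0.705, -0.001, 0.709]
force: [-0.3, 0.1, -0.8]
grip_width: 29.4
```

>>> {"op": "move_arm", "data": {"increments": [[[0,0,0],[0,0,0],1],[[0,0,0],[0,0,0],1],[[0,0,0],[0,0,0],1],[[0,0,0],[0,0,0],1]]}}

```text
clock: 40.4
tool_pos: [582.7, -3.4, 259.5]
tool_rot: [0.001, 0.707, -0.001, 0.707]
force: [0.2, -0.0, -1.0]
grip_width: 29.2
```

```bash
python3 -c "
from h import *
f=look('w42.png',160,120,240,180,3)
go(584.5,-3,214,0)
s,f=shot('side','s42.png')
im=f['color'][150:250,230:350];cv2.imwrite('pics/s42z.png',cv2.cvtColor(cv2.resize(im,None,fx=6,fy=6,interpolation=2),cv2.COLOR_RGB2BGR))
"
```

```text
t 40.45 pos [582.8  -3.4 259.6] F [-0.2 -0.2 -0.5] w 29.1 turn [-0.2 -0.   0. ] shift [0.0456 0.0004 0.0018] rows 1.1
```

View pics/w42.png

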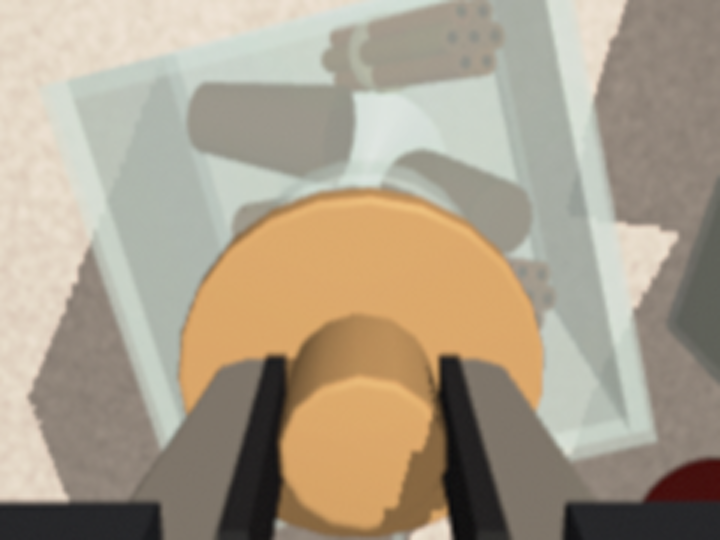

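View pics/s42z.png

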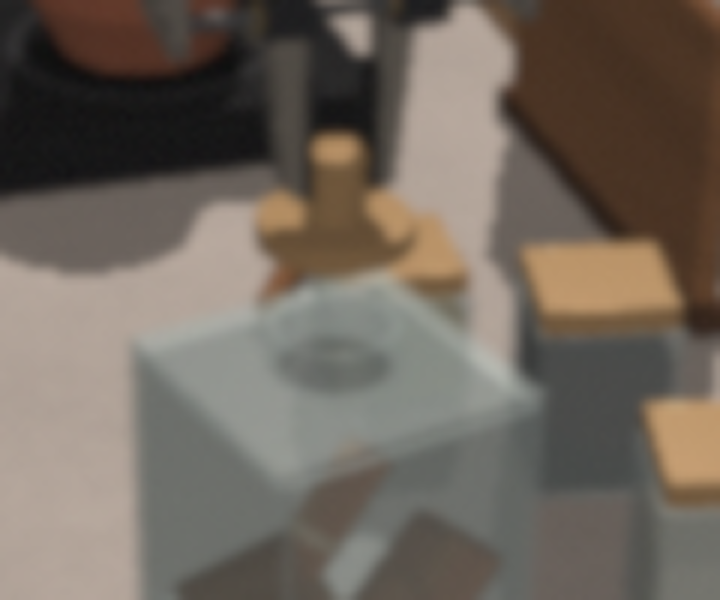

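>>> {"op": "move_arm", "data": {"increments": [[[0,0,0],[0,0.0005,0.002],1],[[0,0,0],[0.02,0.0005,0.002],1],[[0,0,0],[0.035,0.0005,0.002],1],[[0,0,0],[0.044,0.0005,0.002],1],[[0,0,0],[0.044,0.0005,0.002],1],[[0,0,0],[0.044,0.0005,0.002],1]]}}

```text
clock: 41.0
tool_pos: [586.0, -2.7, 215.7]
tool_rot: [0.001, 0.707, -0.001, 0.707]
force: [0.0, 0.9, -0.1]
grip_width: 29.3
```

```bash
python3 -c "
from h import *
go(585,-3,213,0)
s,f=shot('side','s43.png')
im=f['color'][150:250,230:350];cv2.imwrite('pics/s43z.png',cv2.cvtColor(cv2.resize(im,None,fx=6,fy=6,interpolation=2),cv2.COLOR_RGB2BGR))
"
```

```text
t 41.0 pos [586.   -2.7 215.7] F [ 0.   0.9 -0.1] w 29.3 turn [-0.2 -0.   0. ] shift [ 0.0027 -0.0003 -0.001 ] rows 0.1
```

View pics/s43z.png

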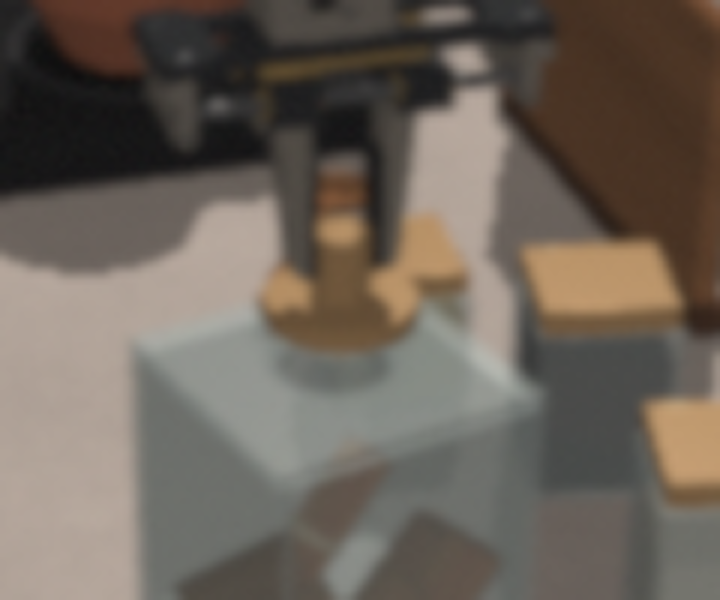

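>>> {"op": "move_arm", "data": {"increments": [[[0,0,0],[0.0015,0,-0.001],1],[[0,0,0],[0.003,0,-0.001],1],[[0,0,0],[0.003,0,-0.001],1]]}}

```text
clock: 41.3
tool_pos: [585.3, -2.6, 213.0]
tool_rot: [0.001, 0.707, -0.001, 0.707]
force: [-0.1, 0.5, -1.2]
grip_width: 29.4
```

Release and rise straight.

>>> {"op": "move_arm", "data": {"increments": [[[0,0,0],[0.001,0,0],1],[[0,0,0],[0.001,0,0],0.6],[[0,0,0],[0.001,0,0],0.4],[[0,0,0],[0.001,0,0],0.4],[[0,0,0],[0.001,0,0],0.4],[[0,0,0],[-0.03,0,0],0.3],[[0,0,0],[-0.07,0,0],0.2],[[0,0,0],[-0.11,0,0],0.2],[[0,0,0],[-0.11,0,0],0.2]]}}

```text
clock: 42.05
tool_pos: [588.6, -2.7, 330.9]
tool_rot: [0.001, 0.703, -0.001, 0.711]
force: [1.9, -0.3, -0.3]
grip_width: 73.5
```

```bash
python3 -c "
from h import *
shot('top','tmp.png')
f=look('w44.png',80,60,400,240,2)
go(585,-3,213,0)
s,f=shot('side','s44.png')
im=f['color'][150:250,230:350];cv2.imwrite('pics/s44z.png',cv2.cvtColor(cv2.resize(im,None,fx=6,fy=6,interpolation=2),cv2.COLOR_RGB2BGR))
"
```

```text
t 42.15 pos [586.1  -2.6 324.3] F [-1.3 -0.3 -0.2] w 73.4 turn [-0.2  0.2  0. ] shift [ 0.1113 -0.0004 -0.0015] rows 2.7
```

View pics/w44.png

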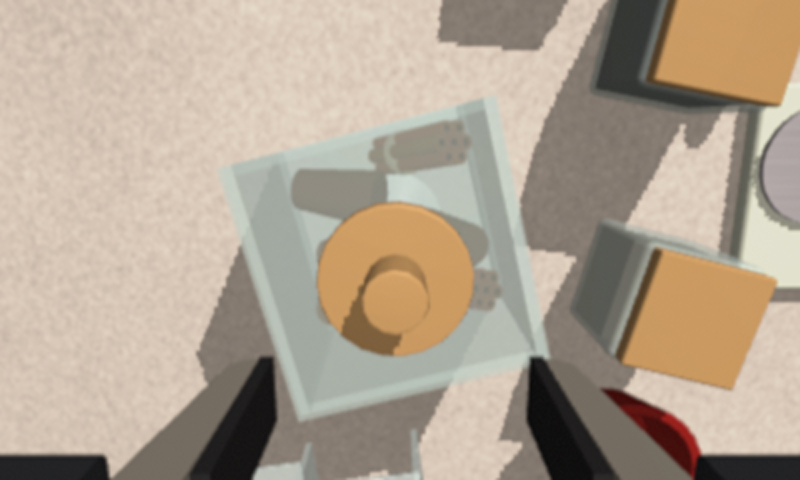

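View pics/s44z.png

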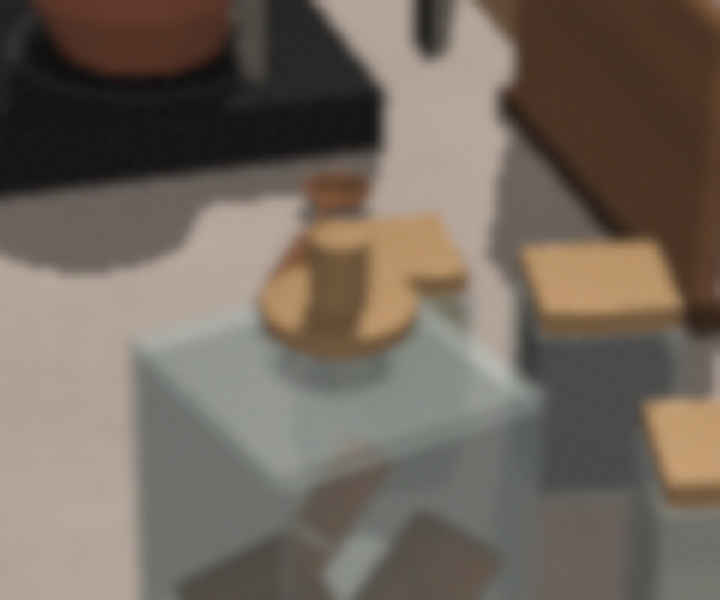

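```bash
python3 -c "
import cv2,numpy as np
a=cv2.imread('pics/side0.png')[150:250,230:350];b=cv2.imread('pics/s44.png')[150:250,230:350]
cv2.imwrite('pics/cmp.png',cv2.resize(np.hstack([a,b]),None,fx=3.3,fy=3.3,interpolation=2))
"
```

```text
(no output)
```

View pics/cmp.png

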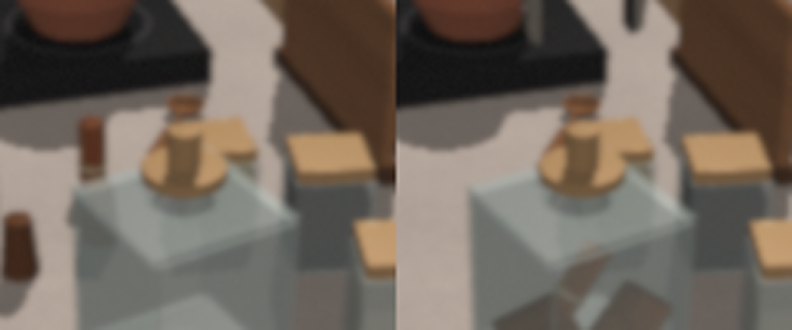

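View pics/s44.png

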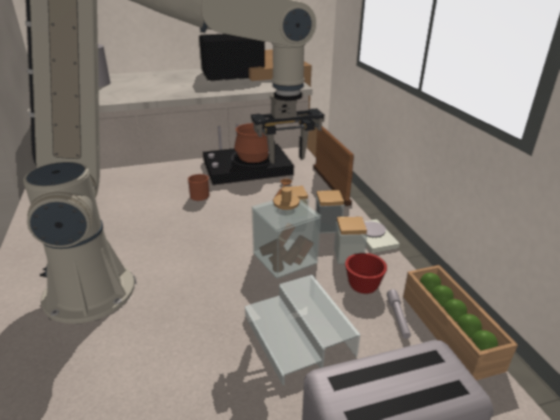

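The lid and jar match the starting view, all the pieces are inside, and the bystanders look unmoved. I'm handing the job in.

```bash
python3 -c "
from h import *
print(robot.finish_job())"
```

```text
the job is handed in; nothing more can be done
None
```

The job is done and handed in at about 42 s. I took the lid off and laid it on the counter. Then I fed all seven pieces present (two cinnamon bundles, two big cones, three small cones) one at a time through the neck, and put the lid back.

**Last checks:**
- **Lid:** it looks flat and fully down on the neck. In the side camera it matches its starting position, and from above the knob sits over the disc as it did at the start.
- **Jar and bystanders:** the jar is standing. The other jars, mortar and mug look where they were; I judged this by eye from the pictures and did not measure it.
- **Contents:** all seven pieces are visible inside the jar, below the neck. The counter and riser are clear.

**What disagreed:** the fingertips stood about 27 mm further back than `robot.tip_reach` says. Because of that, my first grasp closed on top of the lid's knob with about 11 N. I measured the real tip position from the pictures, regripped, and corrected every later grasp; nothing moved in that touch. I saw no sign of anything being knocked aside during the run.

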